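# Set the stop screw and lock it with its jam nut

### The arm

A 6-joint arm with a two-finger parallel gripper is mounted at the origin on a cart in front of the work surface, level with it; the furniture and walls round the work are solid. World frame = base frame: x ahead of the robot, y to its left, z up, the work surface at z = 0. Lengths are in m, angles in rad, forces in N, time in s.
With the tool pointing down it reaches from about 0.375 to 0.975 m from the base axis. Payload 3.8 kg.
Tool frame: the origin (TCP) lies at the very end of the fingers, on their centre line; the grasp point (between the pads) lies 19 mm behind it; y points along the fingers, x is the direction in which the jaws open and shut, and the axes are right-handed (so a half turn about y gives the same grasp; the last joint's range is limited). The gripper opens to 85 mm and grips with 20 to 120 N. Pads are 22 mm wide; open, the fingers measure 114 mm over their backs; the gripper's body (76 mm by 85 mm) begins 54 mm behind the grasp point. The pads swing forward as they close: fully open they stand 13 mm farther back than shut.
Start: joints at [1.197, 0.264, 1.604, -0, 1.274, -0.037], TCP at [0.223, 0.637, 0.231] pointing down, gripper open.
Joint ranges: [-2.63, 2.63], [-0.94, 2.18], [0.31, 2.57], [-1.31, 4.45], [0, 2.66], [-2.55, 2.55]. Speed limits (rad/s): [2.57, 2.57, 3.14, 3.14, 3.14, 3.14].

### API

Orientations are given as a rotation vector (axis times angle).
In Python, from workcell import bot, cams gives the robot as it stands.
- The arm moves only by the tool play_rows, never from a script. Its argument "motion" is a list of rows, each a list of 2 entries, a list of its own where there are three numbers: the shift along the world's x, y, z normalised to -1 to 1, where 1 is 400 mm, then the turn, a rotation vector about the world's x, y, z normalised to -1 to 1, where 1 is pi/4 rad. In form: [[[tx, ty, tz], [ax, ay, az]], ...]. A call has 1 to 10 rows; each row is the pose to reach, as a shift and turn from the pose commanded when the call began; what a row does not reach only later rows make up. A row lasts 1/8 s, in which the tool goes at most 62.5 mm and 10.7 degrees, less where a joint would pass 70% of its speed; a pose out of reach is approached as far as the arm can. A call with a number of a shift or a turn outside -1 to 1 is refused whole. A call with a gripper value outside its range is refused whole. "gripper" is the closure, from 0 (fully open) to 1 (shut), set as the call begins (left out, the last holds). The fingers move at their own pace and stop on an object; "squeeze" is the grip in N (left out, the last holds). Time passes only in rows, so rows that repeat a pose let the fingers close. It gives the time, the measured TCP pose, the force and the opening at its end, in the units of the state.
- bot.read_state(): the state, without advancing time (a new reading comes with each control period).
- cams.read_camera(name): name is "side" or "top" or "wrist"; returns (picture, depth): 420x560x3 uint8, red, green, blue; 420x560 float32, m along the optical axis (not along the pixel's ray), 0 where there is no reading.
- cams.calibration(name): a dict with "mtx" (3x3 intrinsics, pixels), "R" (3x3) and "t" (3): a world point X has camera coordinates R X + t; the wrist camera has in their place "tool_from_camera" (4x4, takes a point from camera to tool coordinates, whose origin is the TCP and whose axes are the tool frame's). Camera axes: x right, y down, z forward; pixel columns grow to the right and rows downward; lengths in m; the calibration is good to about 2 mm. A picture is of the moment at which its call begins: read the wrist's pose just before it. calibration takes no time and is no camera call.
- bot.finish_job(): hands the job in, once; it reports no verdict.
Trained networks look in the newest picture that a camera, given by its name, has taken for a name from the list of things; names that differ only in an ending like _2 or _b are one class to them, and where a whole thing is asked for, a point or a joint stands for the part that bears it (a point fixed in the world has none). Each returns a list of dicts, best first, with "conf" (0 to 1); they miss things now and then, are a little off and sometimes report something else, mostly with a low value. They report only what shows in the picture. A call takes as long as a camera call.
- cams.recognise(camera, label): "xyz" ([x, y, z] in m, in the coordinates of the camera as it stood for that picture, good to about 4 mm: the middle of the surface that is visible of it).
- cams.regions_of(camera, label): "mask" (420x560 bool, what is visible of it).
- cams.mark_of(camera, label): "xyz" ([x, y, z] in m, in the coordinates of the camera as it stood for that picture, good to about 4 mm: a listed point, or the origin of a listed thing).
The state is a dict: "time": time; "q": joint angles; "joint_vel": joint speeds; "joint_torque": joint torques, N m; "tool_pos": TCP position; "tcp_rot": TCP orientation; "wrist_force": force on the tool from outside, world axes, zero at the start; "torque": the same for the moment, N m; "width": opening from 0.0 (shut) to 1.0 (fully open).
Only numpy, scipy, OpenCV 4.12 (cv2) and the standard library are available. Lean on these libraries where they do the work, as an engineer would, in place of code of your own. Each camera call takes 0.05 s, during which the arm holds its last target.

### The job

Turn the black pointer knob of the stop screw clockwise until its white pointer lines up with the red mark on the grey head of the stand. Then run the tall steel hex jam nut on the same screw down clockwise onto the brass spacer and tighten it snug by feel, not brutally, so that it clamps the spacer; the pointer must stay on the mark. Do not push the bin, the meter or the hex key about.

Things in the scene. Friction and masses are not known exactly. Their poses are not given: they have to be found in the camera images.
- stop_stand: Upright stand fixed to the cabinet: aluminium column with a grey head block, 108 x 64 mm, whose top is 235 mm above the cabinet. Origin: on the vertical axis of the set screw, at the cabinet top; z up, -x toward the red mark (column at +x, all of it below the head's top). It does not move.
- red_mark (a point): Red line on the top and front edge of the grey head, 36 mm from the screw axis in the stand's -x direction, 235 mm above the cabinet.
- knob (a point): Centre of the black bar knob on top of the set screw, on the screw axis. The bar is 14 mm thick (grip it across this), 36 mm long and 20 mm tall (10 mm above and below this point, its top about 302 mm above the cabinet); the jam nut begins 7 mm or more below it.
- pointer (a point): Nose of the knob bar, marked with a white line that runs over the bar's top on this side only: 21 mm from the screw axis, at the knob's mid-height. The bar runs from the knob point to here.
- screw (a joint): Angle of the set screw in rad, growing clockwise seen from above; 0 when the pointer is over the red mark. Starts 0.5 to 1.3 rad short (negative); range -1.9 to 1.9. Friction about 0.25 N m; it stays where it is left. Lead 8 mm a turn (1.27 mm a rad), down when clockwise; the jam nut rides along while the screw is turned.
- jam_nut: Tall steel hex jam nut on the set screw, under the knob: 46 mm across flats, 28 mm tall. Origin: on the screw axis at the nut's underside; z up; flats face its +x and every 60 degrees from there. Clockwise (seen from above) runs it down, 1.27 mm a rad. It turns freely (0.04 N m) till it meets the spacer, 1.2 to 3.4 rad from the start, not at the same height each time.
- spacer: Brass spacer washer, 48 mm in diameter, some 10 mm tall, round the screw on the stand's head, fixed; its height varies by 2 mm. Origin at the centre of its underside. Once the nut sits on it the turning torque rises with the clamping, by 0.0045 to 0.009 N m per newton: snug is about 0.4 N m (40 to 90 N); 130 N is too much. Readings at rest scatter by 0.1 N m. The nut stays clamped when let go.
- parts_bin: Open yellow bin, 71 x 100 x 40 mm, loose bystander. Origin at the centre of its underside.
- uv_meter: Round white meter puck, 100 mm in diameter, 16 mm tall, loose bystander. Origin at the centre of its underside.
- hex_key: Black L-shaped hex key, 35 x 93 x 6 mm, loose bystander. Origin at the centre of its underside.
- nut_grip (a point): Point on the screw axis 16 mm above the nut's underside, where the nut can be gripped across two flats from above, with the fingers either side of the knob. The knob's top is 40 to 50 mm above this point.
- rack_mid (a point): Fixed point on the cabinet top, 38 mm beyond the middle of the white rack that stands between robot and stand (obstacle). The rack's two 40 mm bars lie 530 and 920 mm up; its posts, 50 mm square and 940 mm tall, stand 292 mm to either side of its middle, on a line turned 15 degrees from world y, the left one nearer the robot. The arm reaches the work through the gap between the bars.

How it is judged:
By the outcome, as a careful person would: the job done as asked, in the order asked, and still so for the second after the job is handed in, with the robot touching nothing.
It also fails if it takes over 72 s, if anything falls off the work surface, if the arm or the gripper's body presses on something with over 40 N, if the wrist force passes 120 N, or if a joint passes its speed limit or range.

## Working session

There is one attempt and no reset: what is moved stays moved. The work goes in short steps, Python scripts to look and compute and a tool call to move; the robot and the scene stay as the last step left them, time stands still between calls to the robot, and variables do not carry over. Pictures are saved under pics/ and viewed, and the job is handed in when it is done.

Besides the shell and the picture viewer there is one more tool, called after "Emit:" in YAML: its name, and indented under it one key for each argument. play_rows: Moves the arm, as the interface text tells. Its arguments: {"type":"object","properties":{"motion":{"type":"array","items":{"type":"array"}},"gripper":{"type":"number"},"squeeze":{"type":"number"}},"required":["motion"]}

```bash
ls; mkdir -p pics; python3 - <<'E'
from workcell import bot, cams
import cv2, numpy as np
s=bot.read_state(); print(s)
for n in ["side","top","wrist"]:
    im,d=cams.read_camera(n); cv2.imwrite(f"pics/a_{n}.png",im[:,:,::-1]); np.save(f"pics/a_{n}.npy",d)
    c=cams.calibration(n); print(n,{k:np.round(v,4).tolist() for k,v in c.items()})
    for l in ["knob","pointer","red_mark","jam_nut","stop_stand","nut_grip","rack_mid","spacer"]:
        r=cams.mark_of(n,l)
        for o in r[:1]:
            p=np.array(o["xyz"])
            if "R" in c: p=np.array(c["R"]).T@(p-np.array(c["t"]))
            else:
                from scipy.spatial.transform import Rotation as Ro
                T=np.array(c["tool_from_camera"]); p=T[:3,:3]@p+T[:3,3]; p=Ro.from_rotvec(s["tcp_rot"]).as_matrix()@p+s["tool_pos"]
            print(n,l,round(o["conf"],2),p.round(4))
print(bot.read_state()["time"])
E
```

```text
pics
{'time': 0.0, 'q': array([ 1.19709281e+00,  2.64766316e-01,  1.60538903e+00,  1.94458709e-05,
        1.27374853e+00, -3.69184386e-02]), 'joint_vel': array([ 2.21673480e-04,  5.93134323e-04,  2.62244912e-04,  6.61168657e-05,
        1.24046927e-03, -2.23266677e-03]), 'joint_torque': array([-1.38878837e-03, -5.15104723e+01, -3.67322159e+01, -7.14127236e-05,
        1.26037587e-02,  1.54174973e-05]), 'tool_pos': array([0.22278815, 0.63637331, 0.22994508]), 'tcp_rot': array([-1.35119824, -0.95618854,  0.95940551]), 'wrist_force': array([-0.81932546,  0.41614715,  0.4027057 ]), 'torque': array([-0.01337325,  0.05592356, -0.02938517]), 'width': 0.9946232156882776}
side {'mtx': [[499.8172, 0.0, 281.1783], [0.0, 499.8172, 207.2409], [0.0, 0.0, 1.0]], 'R': [[0.3805, -0.9247, 0.0083], [-0.4554, -0.1952, -0.8686], [0.8049, 0.3267, -0.4955]], 't': [-0.34, 0.3484, 0.8397]}
side knob 0.58 [ 0.4797 -0.1238  0.2903]
side pointer 0.57 [ 0.4724 -0.1475  0.293 ]
side red_mark 0.89 [ 0.4404 -0.1374  0.2367]
side jam_nut 0.88 [ 0.4711 -0.1235  0.2458]
side stop_stand 0.63 [ 0.4756 -0.1243  0.0008]

[... 187 characters left out ...]
, 212.9992], [0.0, 0.0, 1.0]], 'R': [[0.0216, -0.9996, 0.0188], [-0.9931, -0.0236, -0.1148], [0.1152, -0.0162, -0.9932]], 't': [-0.1751, 0.5226, 1.0788]}
top knob 0.62 [ 0.4735 -0.1192  0.295 ]
top pointer 0.84 [ 0.4745 -0.1477  0.2901]
top red_mark 0.67 [ 0.4412 -0.1338  0.2294]
top jam_nut 0.63 [ 0.4715 -0.1212  0.2979]
top stop_stand 0.84 [ 0.4755 -0.1272  0.0028]
top nut_grip 0.66 [ 0.4706 -0.1282  0.2631]
top rack_mid 0.84 [ 0.4239 -0.1942  0.0006]
wrist {'mtx': [[309.3242, 0.0, 278.2933], [0.0, 309.3242, 209.7054], [0.0, 0.0, 1.0]], 'tool_from_camera': [[1.0, -0.0002, -0.0007, -0.0004], [0.0006, -0.3216, 0.9469, -0.1434], [-0.0004, -0.9469, -0.3216, 0.0825], [0.0, 0.0, 0.0, 1.0]]}
1.35
```

View pics/a_side.png

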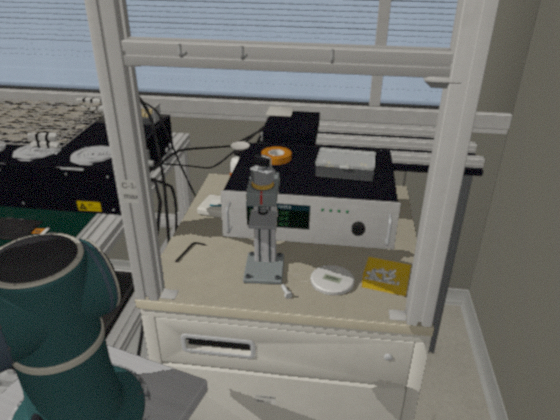

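View pics/a_top.png

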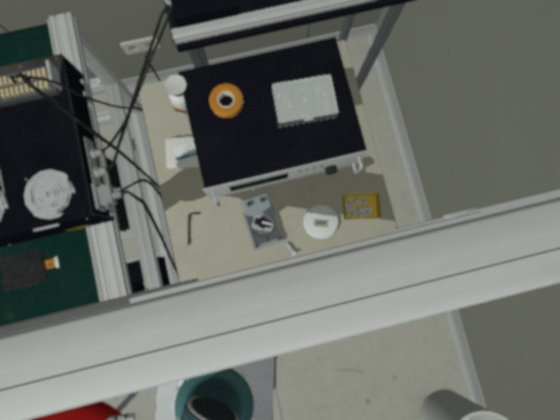

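View pics/a_wrist.png

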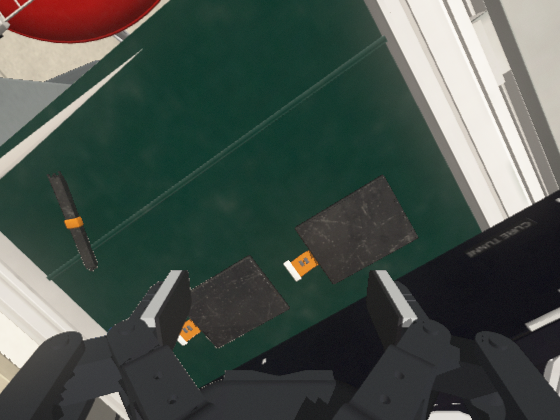

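The top view shows the stand at about (262,222), with the knob nose to the lower left, the meter at (321,222), the bin at (361,206) and the hex key at (191,227). The rack bar lies across the image below them. The arm starts left of the rack, so I'll lift it and collect data to fit its kinematics.

Emit:
play_rows:
  motion:
    - [[0,0,0.15],[0,0,0]]
    - [[0,0,0.3],[0,0,0]]
    - [[0,0,0.45],[0,0,0]]
    - [[0,0,0.6],[0,0,0]]
    - [[0,0,0.75],[0,0,0]]
    - [[0,0,0.75],[0,0,0]]

```text
time: 2.1
tool_pos: [0.2233, 0.6378, 0.5396]
tcp_rot: [-1.343, -0.966, 0.948]
wrist_force: [0.1, 0.4, -0.3]
width: 1.001
```

```bash
cat > h.py <<'E'
from workcell import bot, cams
import cv2, numpy as np, json
from scipy.spatial.transform import Rotation as Ro
def rec():
    s=bot.read_state()
    with open("rec.jsonl","a") as f: f.write(json.dumps([s["q"].tolist(),s["tool_pos"].tolist(),s["tcp_rot"].tolist()])+"\n")
    print("t",round(s["time"],2),"q",s["q"].round(3),"p",s["tool_pos"].round(4),"rv",s["tcp_rot"].round(3)); print(Ro.from_rotvec(s["tcp_rot"]).as_matrix().round(3).tolist(),"F",s["wrist_force"].round(2),"M",s["torque"].round(3),"w",round(s["width"],3))
    return s
E
python3 - <<'E'
from h import *
json.dump
f=open("rec.jsonl","w");f.write(json.dumps([[1.19709281,0.264766316,1.60538903,0,1.27374853,-0.0369184],[0.22278815,0.63637331,0.22994508],[-1.35119824,-0.95618854,0.95940551]])+"\n");f.close()
rec()
E
```

```text
t 2.1 q [ 1.197  0.24   1.082 -0.     1.807 -0.037] p [0.2233 0.6378 0.5396] rv [-1.343 -0.966  0.948]
[[0.33, 0.005, -0.944], [0.944, 0.012, 0.33], [0.013, -1.0, -0.0]] F [ 0.12  0.42 -0.31] M [ 0.011  0.013 -0.02 ] w 1.001
```

Emit:
play_rows:
  motion:
    - [[0,0,0.1],[0.22,-0.09,0]]
    - [[0,0,0.2],[0.44,-0.17,0]]
    - [[0,0,0.3],[0.66,-0.26,0]]
    - [[0,0,0.4],[0.88,-0.35,0]]
    - [[0,0,0.4],[0.93,-0.37,0]]
    - [[0,0,0.4],[0.93,-0.37,0]]

```text
time: 2.85
tool_pos: [0.2225, 0.6358, 0.6903]
tcp_rot: [-0.866, -1.358, 0.339]
wrist_force: [0.5, 0.3, -0.6]
width: 1.0
```

```bash
cat > kin.py <<'E'
import numpy as np, json
from scipy.optimize import least_squares
from scipy.spatial.transform import Rotation as Ro
def rz(a): return Ro.from_rotvec([0,0,a]).as_matrix()
def ry(a): return Ro.from_rotvec([0,a,0]).as_matrix()
# params: a1,h,L1,off,L2,L3,yoff
def fk(q,p,full=False):
    a1,h,L1,off,L2,L3,y=p
    R=rz(q[0]); x=np.array([0,0,h])+R@[a1,y,0]; pts=[x]
    R=R@ry(q[1]); x=x+R@[0,0,L1]; pts.append(x)
    R=R@ry(q[2]); x=x+R@[off,0,L2]; 
    pts.append(x)
    R=R@rz(q[3])@ry(q[4])@rz(q[5]); x=x+R@[0,0,L3]; pts.append(x)
    return (pts,R) if full else (x,R)
def fit():
    D=[json.loads(l) for l in open("rec.jsonl")]
    def f(p):
        return np.concatenate([fk(q,p)[0]-np.array(x) for q,x,_ in D]+[1e-3*(np.array(p)-[0,.2,.4,0,.4,.2,0])])
    r=least_squares(f,[0,.2,.4,0,.4,.2,0]); return r.x,f(r.x),D
if __name__=="__main__":
    p,e,D=fit(); print(p.round(4)); print(e.round(4))
    for q,x,rv in D: print((fk(q,p)[1].T@Ro.from_rotvec(rv).as_matrix()).round(2).tolist())
E
python3 - <<'E'
from h import *
rec()
E
python3 kin.py
```

```text
t 2.85 q [ 1.2   -0.212  1.45  -0.006  1.119 -0.034] p [0.2225 0.6358 0.6903] rv [-0.866 -1.358  0.339]
[[0.222, 0.261, -0.939], [0.672, 0.657, 0.342], [0.706, -0.707, -0.03]] F [ 0.49  0.26 -0.64] M [-0.273  0.119  0.024] w 1.0
[0.     0.2518 0.512  0.0014 0.5662 0.3477 0.0249]
[ 0.     -0.      0.     -0.      0.      0.     -0.      0.     -0.
  0.      0.0001  0.0001  0.      0.0002  0.0001  0.    ]
[[-1.0, -0.0, -0.0], [-0.0, 0.0, 1.0], [-0.0, 1.0, -0.0]]
[[-1.0, 0.0, 0.0], [0.0, 0.0, 1.0], [0.0, 1.0, 0.0]]
[[-1.0, -0.0, -0.0], [-0.0, 0.0, 1.0], [-0.0, 1.0, -0.0]]
```

```bash
cat > plan.py <<'E'
import numpy as np, sys
from kin import *
from h import cams
p,_,_=fit()
def cloud():
    P=[]
    for n in ["side","top"]:
        c=cams.calibration(n); d=np.load(f"pics/a_{n}.npy"); K=np.array(c["mtx"]);R=np.array(c["R"]);t=np.array(c["t"])
        v,u=np.mgrid[0:420,0:560]; ok=(d>0.1)&(d<4)
        X=np.stack([(u-K[0,2])/K[0,0]*d,(v-K[1,2])/K[1,1]*d,d],-1)[ok]
        P.append((X-t)@R)
    P=np.concatenate(P); P=P[(abs(P[:,0])<1.6)&(abs(P[:,1])<1.6)&(P[:,2]>-.1)&(P[:,2]<2)]
    q0=[1.197,0.2647,1.6054,0,1.2737,-.037]
    d=np.min(segd(P,caps(q0)),0); P=P[d>0.10]
    P=P[~((np.hypot(P[:,0],P[:,1])<0.27))]
    _,i=np.unique((P/0.02).round().astype(int),axis=0,return_index=True)
    return P[i]
def caps(q):
    pts,R=fk(q,p,True); s,e,w,t=pts
    back=e+ (s-e)*0
    T=R@np.array([[-1,0,0],[0,0,1],[0,1,0]])
    cam=t+T@[0,-.143,.0825]; cb=t+T@[0,-.16,0]
    tm=t+T@[0,-.075,0]
    return [(s,e,.085),(e,w,.075),(w,tm,.062),(tm,t,.06),(cb,cam,.045)]
def segd(P,C):
    out=[]
    for a,b,r in C:
        ab=b-a; L=ab@ab
        s=np.clip(((P-a)@ab)/L,0,1) if L>1e-9 else np.zeros(len(P))
        out.append(np.linalg.norm(P-a-s[:,None]*ab,axis=1)-r)
    return np.array(out)
def rackpts():
    n=np.array([np.cos(.2618),np.sin(.2618),0]); l=np.array([-n[1],n[0],0]); m=np.array([.425,-.195,0])-.038*n
    P=[]
    for sgn in (1,-1):
        for z in np.arange(0,.941,.03):
            for a in (-.025,0,.025):
                for b in (-.025,0,.025): P.append(m+l*(sgn*.292+a)+n*b+[0,0,z])
    for z in (.53,.92):
        for a in np.arange(-.292,.293,.02):
            for b in (-.02,.02):
                for c in (-.02,.02): P.append(m+l*a+n*b+[0,0,z+c])
    return np.array(P)
E
python3 - <<'E'
from plan import *
P=cloud(); np.save("cloud.npy",P); R=rackpts(); print(len(P),len(R))
# check cloud vs rack: points near rack bars
n=np.array([np.cos(.2618),np.sin(.2618),0]); l=np.array([-n[1],n[0],0]); m=np.array([.425,-.195,0])-.038*n
u=(P-m)@n; v=(P-m)@l
k=(abs(u)<.08)&(abs(v)<.2)&(P[:,2]>.3); 
for z in np.arange(.3,1.1,.02):
    kk=k&(abs(P[:,2]-z)<.01)
    if kk.sum(): print(round(z,2),kk.sum(),u[kk].min().round(3),u[kk].max().round(3))
k=(abs(u)<.08)&(P[:,2]>.6)&(P[:,2]<.85)
h=np.histogram(v[k],np.arange(-.5,.5,.04)); print(h[0],h[1].round(2))
# things around: max height map coarse
for x in np.arange(-.6,1.5,.1):
    print(round(x,1),[ (lambda k: round(P[k,2].max(),2) if k.any() else None)((abs(P[:,0]-x)<.05)&(abs(P[:,1]-y)<.05)) for y in np.arange(.9,-1,-.1)])
E
```

```text
11923 816
0.5 13 -0.019 -0.016
0.52 51 -0.024 0.021
0.54 73 -0.057 0.021
0.56 57 -0.054 0.021
0.9 20 0.02 0.02
0.92 38 -0.004 0.02
0.94 50 -0.02 0.02
[ 0  0  0  0  3 20  0  0  0  0  0  0  0  0  0  0  0  0  0 23  4  0  0  0] [-0.5  -0.46 -0.42 -0.38 -0.34 -0.3  -0.26 -0.22 -0.18 -0.14 -0.1  -0.06
 -0.02  0.02  0.06  0.1   0.14  0.18  0.22  0.26  0.3   0.34  0.38  0.42
  0.46]
-0.6 [None, None, None, None, None, None, None, None, None, None, None, None, None, None, None, None, None, None, None]
-0.5 [None, None, None, None, None, None, None, None, None, None, None, None, None, None, None, None, None, None, None]
-0.4 [None, None, None, None, None, None, None, None, None, None, None, None, None, None, None, None, None, None, None]
-0.3 [None, None, None, None, None, None, None, None, None, None, None, None, None, None, None, None, None, None, None]
-0.2 [None, None, None, None, None, None, None, None, None, None, None, None, None, None, None, None, None, None, None]
-0.1 [None, None, None, None, None, None, None, None, None, None, None, None, None, None, None, None, None, None, None]
-0
[... 3054 characters left out ...]
 np.float64(0.08), np.float64(0.08), np.float64(0.08), np.float64(0.07), np.float64(0.08), np.float64(0.08), np.float64(0.32), np.float64(0.19), None]
1.3 [None, np.float64(0.46), np.float64(0.46), np.float64(0.47), np.float64(0.47), np.float64(0.47), np.float64(0.46), np.float64(0.13), np.float64(0.13), np.float64(0.12), np.float64(0.08), np.float64(0.07), np.float64(0.08), np.float64(0.08), np.float64(0.07), None, np.float64(0.44), None, None]
1.4 [None, None, None, None, np.float64(0.36), np.float64(0.47), np.float64(0.48), np.float64(0.48), np.float64(0.48), np.float64(0.48), np.float64(0.49), np.float64(0.49), np.float64(0.12), np.float64(0.07), None, None, np.float64(0.52), None, None]
```

```bash
cat > rrt.py <<'E'
from plan import *
from scipy.optimize import least_squares
from h import bot
P=np.concatenate([np.load("cloud.npy"),rackpts()])
n=np.array([np.cos(.2618),np.sin(.2618),0])
lo=np.array([-2.0,-.85,.36,0.12,-2.4]); hi=np.array([1.6,2.1,2.5,2.55,2.4])
base=np.array([[0.09*np.cos(a),0.09*np.sin(a),z] for a in np.arange(0,6.2,.8) for z in (0,.1,.2)])
def full(x): return [x[0],x[1],x[2],0,x[3],x[4]]
def clear(x):
    C=caps(full(x))
    d=segd(P,C); 
    m=d.min()
    d2=segd(base,C[1:]).min()
    z=min(min(a[2],b[2])-r for a,b,r in C[1:])
    return min(m,d2,z)
def ok(x,c=.02): return (x>=lo).all() and (x<=hi).all() and clear(x)>c
def edge(a,b,c=.02,st=.06):
    k=int(np.ceil(np.abs(b-a).max()/st)); return all(ok(a+(b-a)*i/k,c) for i in range(1,k+1))
def ikdown(xyz,az,x0):
    def f(x):
        t,R=fk(full(x),p); return np.r_[(t-xyz)*10,x[1]+x[2]+x[3]-np.pi,(x[0]-x[4])-az]
    r=least_squares(f,x0); return r.x,r.cost
E
python3 - <<'E'
from rrt import *
for z in (.32,.36,.40):
    g,c=ikdown([.475,-.125,z],-.07,[-.3,.0,1.9,1.3,-.3]); C=caps(full(g)); print(z,g.round(3),c,segd(P,C).min(1).round(3))
s=np.array([1.2,-.212,1.45,1.119,-.034]); print(segd(P,caps(full(s))).min(1), fk(full(g),p,True)[0])
E
```

```text
0.32 [-0.308 -0.134  1.864  1.411 -0.238] 3.470525759785799e-31 [ 0.197  0.035  0.022 -0.043  0.045]
0.36 [-0.308 -0.144  1.802  1.483 -0.238] 2.124011839167463e-28 [ 0.197  0.034  0.022 -0.004  0.039]
0.4 [-0.308 -0.148  1.735  1.555 -0.238] 2.587781711269788e-24 [0.197 0.034 0.022 0.032 0.039]
[0.23025737 0.17882445 0.28517915 0.43658198 0.40327936] [array([0.00755142, 0.02372957, 0.2518035 ]), array([-0.06445811,  0.04664106,  0.75818624]), array([ 0.475     , -0.125     ,  0.74769417]), array([ 0.475, -0.125,  0.4  ])]
```

```bash
cat > run.py <<'E'
from rrt import *
import time
rng=np.random.default_rng(int(sys.argv[1])); CL=.02
s=np.array([1.2,-.212,1.45,1.119,-.034]); g,_=ikdown([.475,-.125,.42],-.07,[-.3,.0,1.9,1.3,-.3])
print(clear(s),clear(g))
A=[[s],[-1]];B=[[g],[-1]]
def ext(T,x,step=.25):
    X=np.array(T[0]); i=np.argmin(np.linalg.norm((X-x)*[1,1,1,1,.5],axis=1)); d=x-X[i]; L=np.abs(d).max()
    y=x if L<=step else X[i]+d*step/L
    if edge(X[i],y,CL): T[0].append(y);T[1].append(i); return y,L<=step
    return None,False
t0=time.time(); done=None
lo2,hi2=lo.copy(),hi.copy(); lo2[4],hi2[4]=-1,1; lo2[0]=-1.2
while time.time()-t0<250:
    x=rng.uniform(lo2,hi2); y,_=ext(A,x)
    if y is not None:
        while True:
            z,r=ext(B,y)
            if z is None: break
            if r: done=True;break
    if done: break
    A,B=B,A
print(done,len(A[0]),len(B[0]),time.time()-t0)
if done:
    def tr(T):
        i=len(T[0])-1;o=[]
        while i>=0:o.append(T[0][i]);i=T[1][i]
        return o
    a=tr(A)[::-1]+tr(B)[1:]
    if np.abs(a[0]-s).max()>1e-6:a=a[::-1]
    for _ in range(400):
        if len(a)<3:break
        # insert random pts
        i=rng.integers(0,len(a)-1);j=rng.integers(0,len(a)-1)
        if i>j:i,j=j,i
        u,v=rng.uniform(size=2); pa=a[i]+(a[i+1]-a[i])*u; pb=a[j]+(a[j+1]-a[j])*v
        if i==j: continue
        if edge(pa,pb,CL): a=a[:i+1]+[pa,pb]+a[j+1:]
    a=np.array(a); print(a.round(2).tolist(),len(a), np.abs(np.diff(a,axis=0)).sum()); np.save(f"path{sys.argv[1]}.npy",a)
E
for i in 1 2 3 4; do python3 run.py $i > o$i & done; wait; cat o*
```

```text
0.1788244522927691 0.02177882677744189
True 48 620 73.72405195236206
[[1.2, -0.21, 1.45, 1.12, -0.03], [1.2, -0.21, 1.45, 1.12, -0.03], [0.9, -0.28, 1.41, 1.11, -0.11], [0.19, -0.43, 1.31, 1.09, -0.28], [-0.11, -0.49, 1.29, 1.09, -0.38], [-0.72, -0.63, 1.32, 1.06, -0.58], [-0.72, -0.63, 1.32, 1.06, -0.58], [-0.86, -0.68, 1.55, 0.93, -0.61], [-0.93, -0.71, 1.66, 0.87, -0.62], [-0.93, -0.71, 1.66, 0.87, -0.62], [-0.6, -0.45, 1.84, 0.6, -0.45], [-0.48, -0.33, 1.78, 0.99, -0.36], [-0.4, -0.24, 1.74, 1.27, -0.3], [-0.31, -0.15, 1.7, 1.59, -0.24], [-0.31, -0.15, 1.7, 1.59, -0.24]] 15 7.118848506127274
0.1788244522927691 0.02177882677744189
True 46 597 72.38991236686707
[[1.2, -0.21, 1.45, 1.12, -0.03], [1.2, -0.21, 1.45, 1.12, -0.03], [0.15, -0.36, 1.29, 1.08, 0.2], [-0.07, -0.4, 1.26, 1.07, 0.25], [-0.13, -0.41, 1.25, 1.07, 0.27], [-0.13, -0.41, 1.25, 1.07, 0.27], [-0.52, -0.6, 1.41, 0.85, 0.37], [-0.81, -0.71, 1.54, 0.72, 0.31], [-0.9, -0.67, 1.62, 0.71, -0.02], [-0.92, -0.66, 1.64, 0.7, -0.14], [-0.94, -0.64, 1.67, 0.67, -0.29], [-0.94, -0.64, 1.67, 0.67, -0.29], [-0.87, -0.66, 1.85, 0.
[... 1306 characters left out ...]
254399061203
[[1.2, -0.21, 1.45, 1.12, -0.03], [1.19, -0.21, 1.45, 1.12, -0.04], [0.3, -0.27, 1.19, 1.14, 0.11], [0.3, -0.27, 1.19, 1.14, 0.11], [-0.64, -0.52, 1.38, 0.82, 0.24], [-0.91, -0.61, 1.51, 0.71, 0.29], [-0.91, -0.61, 1.51, 0.71, 0.29], [-0.91, -0.62, 1.54, 0.7, 0.3], [-0.91, -0.62, 1.54, 0.7, 0.3], [-0.94, -0.72, 1.89, 0.67, 0.4], [-0.94, -0.72, 1.89, 0.67, 0.4], [-0.63, -0.52, 1.92, 0.66, 0.41], [-0.63, -0.52, 1.92, 0.66, 0.41], [-0.61, -0.51, 1.91, 0.68, 0.4], [-0.54, -0.42, 1.87, 0.81, 0.31], [-0.47, -0.32, 1.81, 1.05, 0.15], [-0.45, -0.3, 1.8, 1.1, 0.12], [-0.35, -0.19, 1.73, 1.45, -0.14], [-0.31, -0.15, 1.7, 1.59, -0.24], [-0.31, -0.15, 1.7, 1.59, -0.24]] 20 7.610689810892681
```

```bash
cat > gen.py <<'E'
from rrt import *
TT=np.array([[-1,0,0],[0,0,1],[0,1,0]])
def pose(x): t,R=fk(full(x),p); return t,R@TT
def segs(a,lin=.058,ang=np.radians(9.8),jm=.2):
    fine=[]
    for u,v in zip(a[:-1],a[1:]):
        k=max(1,int(np.ceil(np.abs(v-u).max()/.01)))
        fine+= [u+(v-u)*i/k for i in range(k)]
    fine.append(a[-1]); out=[]; i=0
    while i<len(fine)-1:
        j=i+1; t0,R0=pose(fine[i])
        while j+1<len(fine):
            t,R=pose(fine[j+1])
            if np.linalg.norm(t-t0)>lin or Ro.from_matrix(R@R0.T).magnitude()>ang or np.abs(fine[j+1]-fine[i]).max()>jm: break
            j+=1
        out.append(fine[j]); i=j
    return out
def calls(a,cmd_t,cmd_R):
    out=segs(a); i=0; k=0
    while i<len(out):
        rows=[]; t0,R0=cmd_t,cmd_R
        while i<len(out) and len(rows)<10:
            t,R=pose(out[i]); dt=(t-t0)/.4; rv=Ro.from_matrix(R@R0.T).as_rotvec()/(np.pi/4)
            if max(abs(dt).max(),abs(rv).max())>.98: break
            rows.append([dt.round(2).tolist(),rv.round(2).tolist()]); i+=1
        print("CALL",k,rows); k+=1
        d,r=rows[-1]; cmd_t=t0+np.array(d)*.4; cmd_R=Ro.from_rotvec(np.array(r)*np.pi/4).as_matrix()@R0
        print("   end cmd",cmd_t.round(4),"q",out[i-1].round(2))
    np.savez("cmd.npz",t=cmd_t,R=cmd_R)
E
python3 - <<'E'
from gen import *
s=bot.read_state(); a=np.load("path1.npy"); 
a[0]=[s["q"][0],s["q"][1],s["q"][2],s["q"][4],s["q"][5]]
a=[a[0]]+[a[i] for i in range(1,len(a)) if np.abs(a[i]-a[i-1]).max()>.02]
cm=[clear(a[i]+(a[i+1]-a[i])*k/20) for i in range(len(a)-1) for k in range(21)]; print(min(cm))
calls(np.array(a),s["tool_pos"],Ro.from_rotvec(s["tcp_rot"]).as_matrix())
E
```

```text
0.01845567570904874
CALL 0 [[[0.11, -0.06, 0.05], [0.03, -0.03, -0.08]], [[0.22, -0.13, 0.1], [0.06, -0.06, -0.16]], [[0.33, -0.22, 0.15], [0.08, -0.1, -0.25]], [[0.42, -0.31, 0.2], [0.1, -0.14, -0.33]], [[0.5, -0.4, 0.26], [0.12, -0.18, -0.42]], [[0.58, -0.51, 0.31], [0.13, -0.22, -0.51]], [[0.64, -0.62, 0.36], [0.14, -0.27, -0.59]], [[0.69, -0.73, 0.41], [0.14, -0.32, -0.68]], [[0.73, -0.85, 0.46], [0.15, -0.37, -0.76]], [[0.76, -0.96, 0.5], [0.14, -0.42, -0.85]]]
   end cmd [0.5265 0.2518 0.8903] q [ 0.4  -0.38  1.34  1.1  -0.23]
CALL 1 [[[0.01, -0.13, 0.06], [-0.0, -0.05, -0.1]], [[0.01, -0.26, 0.11], [-0.02, -0.1, -0.2]], [[0.0, -0.39, 0.15], [-0.04, -0.14, -0.3]], [[-0.02, -0.52, 0.19], [-0.08, -0.18, -0.41]], [[-0.06, -0.64, 0.23], [-0.12, -0.22, -0.52]], [[-0.11, -0.77, 0.26], [-0.17, -0.25, -0.64]], [[-0.17, -0.89, 0.29], [-0.22, -0.28, -0.76]]]
   end cmd [ 0.4585 -0.1042  1.0063] q [-0.28 -0.53  1.3   1.08 -0.44]
CALL 2 [[[-0.09, -0.11, 0.03], [-0.06, -0.02, -0.14]], [[-0.18, -0.21, 0.05], [-0.12, -0.03, -0.28]], [[-0.29, -0.3, 0.08], [-0.18, -0.03, -0.43]], [[-0.36, -0.41
[... 308 characters left out ...]
]]
   end cmd [ 0.4425 -0.3762  0.7743] q [-0.74 -0.56  1.76  0.72 -0.52]
CALL 3 [[[0.1, 0.02, -0.08], [0.05, 0.0, 0.05]], [[0.19, 0.04, -0.16], [0.09, 0.01, 0.1]], [[0.28, 0.08, -0.26], [0.14, 0.03, 0.15]], [[0.3, 0.14, -0.38], [0.27, 0.16, 0.17]], [[0.31, 0.21, -0.5], [0.41, 0.31, 0.19]], [[0.3, 0.29, -0.62], [0.54, 0.47, 0.21]], [[0.27, 0.37, -0.71], [0.66, 0.64, 0.21]], [[0.22, 0.45, -0.78], [0.77, 0.81, 0.21]]]
   end cmd [ 0.5305 -0.1962  0.4623] q [-0.4  -0.24  1.74  1.27 -0.3 ]
CALL 4 [[[-0.05, 0.08, -0.06], [0.08, 0.19, 0.01]], [[-0.12, 0.16, -0.1], [0.15, 0.38, 0.02]], [[-0.14, 0.18, -0.11], [0.17, 0.43, 0.03]]]
   end cmd [ 0.4745 -0.1242  0.4183] q [-0.31 -0.15  1.7   1.59 -0.24]
```

Emit:
play_rows:
  motion:
    - [[0.11,-0.06,0.05],[0.03,-0.03,-0.08]]
    - [[0.22,-0.13,0.1],[0.06,-0.06,-0.16]]
    - [[0.33,-0.22,0.15],[0.08,-0.1,-0.25]]
    - [[0.42,-0.31,0.2],[0.1,-0.14,-0.33]]
    - [[0.5,-0.4,0.26],[0.12,-0.18,-0.42]]
    - [[0.58,-0.51,0.31],[0.13,-0.22,-0.51]]
    - [[0.64,-0.62,0.36],[0.14,-0.27,-0.59]]
    - [[0.69,-0.73,0.41],[0.14,-0.32,-0.68]]
    - [[0.73,-0.85,0.46],[0.15,-0.37,-0.76]]
    - [[0.76,-0.96,0.5],[0.14,-0.42,-0.85]]

```text
time: 4.1
tool_pos: [0.529, 0.2517, 0.89]
tcp_rot: [-1.261, -1.28, -0.407]
wrist_force: [0.7, -0.2, -0.4]
width: 1.002
```

```bash
python3 - <<'E'
from h import *
rec()
d=np.load("pics/a_side.npy"); print(d[290,20:110:8])
E
python3 kin.py | head -3
```

```text
t 4.1 q [ 0.405 -0.375  1.336 -0.006  1.093 -0.23 ] p [0.529  0.2517 0.89  ] rv [-1.261 -1.28  -0.407]
[[0.326, 0.816, -0.477], [0.39, 0.344, 0.854], [0.861, -0.464, -0.207]] F [ 0.7  -0.21 -0.38] M [-0.21   0.423 -0.009] w 1.002
[0.630866   0.62912035 0.63354665 0.63881785 0.6434377  0.65281594
 0.6649765  0.6736599  0.69222337 0.6984448  0.706468   0.71339595]
[0.     0.2518 0.512  0.0014 0.5662 0.3477 0.0249]
[ 0.     -0.     -0.     -0.      0.      0.     -0.      0.     -0.
 -0.      0.     -0.      0.      0.0001  0.0001  0.      0.0002  0.0001
```

Emit:
play_rows:
  motion:
    - [[0.01,-0.13,0.06],[0,-0.05,-0.1]]
    - [[0.01,-0.26,0.11],[-0.02,-0.1,-0.2]]
    - [[0,-0.39,0.15],[-0.04,-0.14,-0.3]]
    - [[-0.02,-0.52,0.19],[-0.08,-0.18,-0.41]]
    - [[-0.06,-0.64,0.23],[-0.12,-0.22,-0.52]]
    - [[-0.11,-0.77,0.26],[-0.17,-0.25,-0.64]]
    - [[-0.17,-0.89,0.29],[-0.22,-0.28,-0.76]]

```text
time: 4.97
tool_pos: [0.4601, -0.1049, 1.0058]
tcp_rot: [-1.785, -1.116, -0.892]
wrist_force: [0.9, -0.6, 0.0]
width: 0.997
```

Emit:
play_rows:
  motion:
    - [[-0.09,-0.11,0.03],[-0.06,-0.02,-0.14]]
    - [[-0.18,-0.21,0.05],[-0.12,-0.03,-0.28]]
    - [[-0.29,-0.3,0.08],[-0.18,-0.03,-0.43]]
    - [[-0.36,-0.41,0.02],[-0.22,0,-0.58]]
    - [[-0.36,-0.49,-0.09],[-0.22,0.04,-0.65]]
    - [[-0.38,-0.58,-0.21],[-0.22,0.07,-0.72]]
    - [[-0.36,-0.65,-0.33],[-0.19,0.1,-0.75]]
    - [[-0.25,-0.67,-0.41],[-0.14,0.11,-0.68]]
    - [[-0.13,-0.68,-0.5],[-0.1,0.12,-0.62]]
    - [[-0.04,-0.68,-0.58],[-0.06,0.13,-0.56]]

```text
time: 6.22
tool_pos: [0.4458, -0.3759, 0.7703]
tcp_rot: [-2.127, -0.694, -1.014]
wrist_force: [0.4, -0.4, -0.4]
width: 1.001
```

```bash
python3 - <<'E'
from h import *
rec()
im,d=cams.read_camera("side"); cv2.imwrite("pics/b_side.png",im[:,:,::-1])
E
```

```text
t 6.22 q [-0.749 -0.562  1.762  0.015  0.718 -0.541] p [ 0.4458 -0.3759  0.7703] rv [-2.127 -0.694 -1.014]
[[0.556, 0.695, 0.456], [0.173, -0.633, 0.755], [0.813, -0.341, -0.472]] F [ 0.37 -0.37 -0.4 ] M [ 0.3    0.31  -0.017] w 1.001
```

View pics/b_side.png

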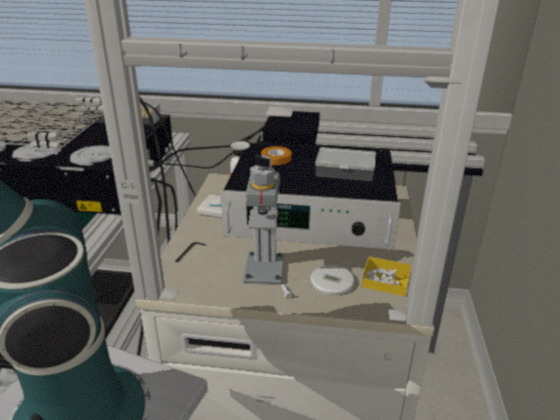

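The tool is out of the side camera's frame. The scene is undisturbed, so I'm going in through the gap.

Emit:
play_rows:
  motion:
    - [[0.1,0.02,-0.08],[0.05,0,0.05]]
    - [[0.19,0.04,-0.16],[0.09,0.01,0.1]]
    - [[0.28,0.08,-0.26],[0.14,0.03,0.15]]
    - [[0.3,0.14,-0.38],[0.27,0.16,0.17]]
    - [[0.31,0.21,-0.5],[0.41,0.31,0.19]]
    - [[0.3,0.29,-0.62],[0.54,0.47,0.21]]
    - [[0.27,0.37,-0.71],[0.66,0.64,0.21]]
    - [[0.22,0.45,-0.78],[0.77,0.81,0.21]]

```text
time: 7.28
tool_pos: [0.5306, -0.1939, 0.46]
tcp_rot: [-1.671, -0.196, -0.339]
wrist_force: [0.5, 0.7, 0.1]
width: 1.001
```

Emit:
play_rows:
  motion:
    - [[-0.05,0.08,-0.06],[0.08,0.19,0.01]]
    - [[-0.12,0.16,-0.1],[0.15,0.38,0.02]]
    - [[-0.14,0.18,-0.11],[0.17,0.43,0.03]]
    - [[-0.14,0.18,-0.11],[0.17,0.43,0.03]]
    - [[-0.14,0.18,-0.11],[0.17,0.43,0.03]]

```text
time: 7.9
tool_pos: [0.4754, -0.1237, 0.4198]
tcp_rot: [-1.571, 0.05, -0.057]
wrist_force: [-1.2, 0.3, 1.2]
width: 1.001
```

```bash
cat >> h.py <<'E'
def look(n,f,labels=(),crop=None,sc=1):
    s=bot.read_state()
    im,d=cams.read_camera(n); c=cams.calibration(n)
    o=im if crop is None else im[crop[0]:crop[1],crop[2]:crop[3]]
    o=cv2.resize(o,None,fx=sc,fy=sc,interpolation=cv2.INTER_CUBIC)
    cv2.imwrite(f"pics/{f}.png",o[:,:,::-1]); np.savez(f"pics/{f}.npz",d=d,im=im,t=s["tool_pos"],r=s["tcp_rot"])
    for l in labels:
        for o in cams.mark_of(n,l)[:1]:
            pc=np.array(o["xyz"])
            if "R" in c: q=c["R"].T@(pc-c["t"])
            else:
                T=c["tool_from_camera"]; q=Ro.from_rotvec(s["tcp_rot"]).as_matrix()@(T[:3,:3]@pc+T[:3,3])+s["tool_pos"]
            uv=c["mtx"]@pc; print(n,l,round(o["conf"],2),q.round(4),"px",(uv[:2]/uv[2]).round(0))
E
python3 - <<'E'
from h import *
rec()
look("wrist","c_w",["knob","pointer","red_mark","nut_grip","jam_nut"])
look("side","c_s")
E
```

```text
t 7.9 q [-3.060e-01 -1.510e-01  1.703e+00  1.000e-03  1.585e+00 -2.380e-01] p [ 0.4754 -0.1237  0.4198] rv [-1.571  0.05  -0.057]
[[0.998, 0.005, 0.068], [-0.068, -0.001, 0.998], [0.005, -1.0, -0.001]] F [-1.19  0.3   1.23] M [ 0.01   0.035 -0.032] w 1.001
wrist knob 0.6 [ 0.4737 -0.1238  0.2958] px [276. 201.]
wrist pointer 0.66 [ 0.4692 -0.1476  0.2963] px [272. 226.]
wrist red_mark 0.88 [ 0.4361 -0.1363  0.2317] px [243. 197.]
wrist nut_grip 0.66 [ 0.4739 -0.1249  0.2652] px [276. 193.]
```

View pics/c_w.png

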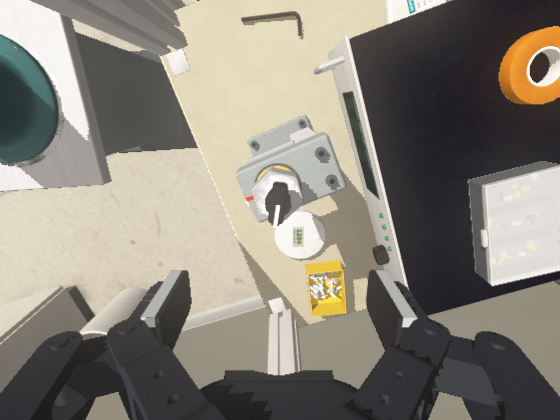

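View pics/c_s.png

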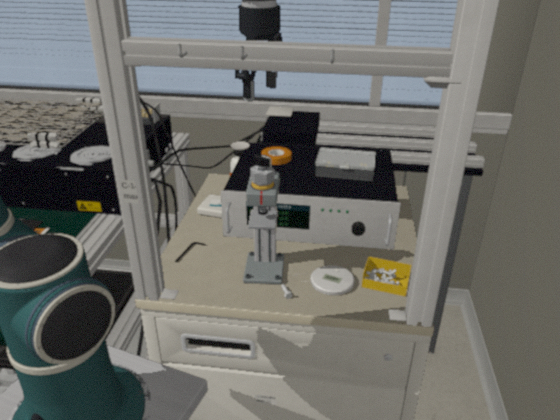

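The wrist view shows the knob at (278,200) with its nose pointing down to about (276,222), and the red mark at (250,198). I'll zoom in.

```bash
python3 - <<'E'
from h import *
z=np.load("pics/c_w.npz"); im=z["im"][130:250,210:370]; cv2.imwrite("pics/c_zoom.png",cv2.resize(im,None,fx=5,fy=5,interpolation=cv2.INTER_NEAREST)[:,:,::-1])
print(z["d"][180:235:5,260:300:4].round(3))
E
```

```text
[[0.298 0.296 0.296 0.294 0.295 0.296 0.295 0.296 0.295 0.296]
 [0.297 0.297 0.297 0.296 0.268 0.269 0.271 0.298 0.297 0.297]
 [0.3   0.298 0.299 0.27  0.269 0.268 0.268 0.272 0.297 0.298]
 [0.3   0.3   0.276 0.271 0.269 0.27  0.269 0.279 0.3   0.3  ]
 [0.301 0.302 0.273 0.272 0.27  0.271 0.271 0.273 0.302 0.303]
 [0.304 0.304 0.275 0.273 0.272 0.27  0.273 0.276 0.303 0.304]
 [0.306 0.306 0.276 0.274 0.273 0.272 0.274 0.276 0.304 0.591]
 [0.348 0.307 0.307 0.275 0.275 0.276 0.278 0.308 0.583 0.583]
 [0.349 0.351 0.601 0.277 0.277 0.278 0.587 0.586 0.586 0.586]
 [0.603 0.605 0.603 0.279 0.277 0.591 0.591 0.589 0.59  0.591]
 [0.608 0.608 0.606 0.608 0.594 0.591 0.592 0.593 0.593 0.593]]
```

View pics/c_zoom.png

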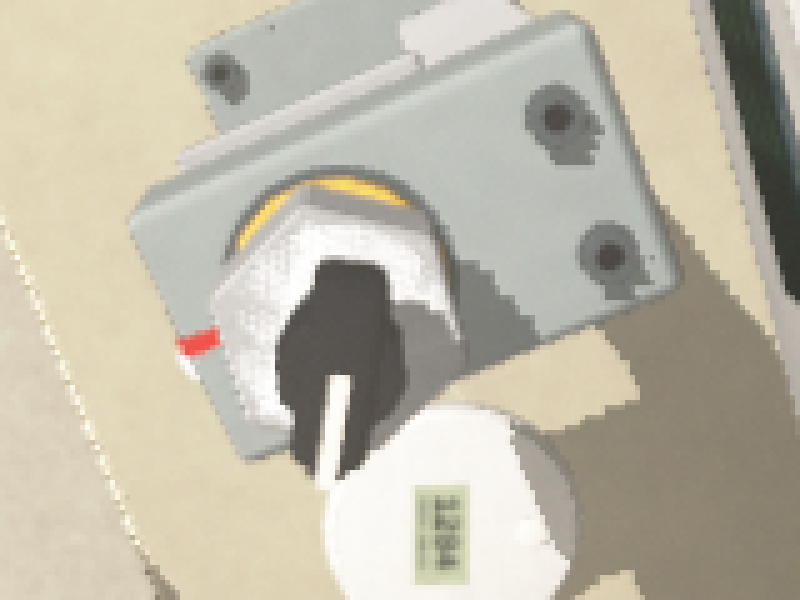

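```bash
cat > meas.py <<'E'
from h import *
def pts(f,uv=None):
    z=np.load(f"pics/{f}.npz"); c=cams.calibration("wrist"); K=c["mtx"];T=c["tool_from_camera"];d=z["d"];im=z["im"]
    v,u=np.mgrid[0:420,0:560]; X=np.stack([(u-K[0,2])/K[0,0]*d,(v-K[1,2])/K[1,1]*d,d],-1)
    W=(X@T[:3,:3].T+T[:3,3])@Ro.from_rotvec(z["r"]).as_matrix().T+z["t"]
    return W,im,d
def ana(f,axis0=(.474,-.124)):
    W,im,d=pts(f); r=np.hypot(W[...,0]-axis0[0],W[...,1]-axis0[1]); ok=d>0
    k=ok&(r<.03)&(W[...,2]>.290)
    P=W[k]; zt=np.median(P[:,2]); print("knob top z",zt.round(4),k.sum())
    top=k&(abs(W[...,2]-zt)<.004)
    m=top.astype(np.uint8); P=W[top][:,:2]; rect=cv2.minAreaRect((P*1e4).astype(np.float32)); print("knob rect ctr",np.array(rect[0])/1e4,"size",np.array(rect[1])/1e4,rect[2])
    c=im.astype(int); wh=(c.min(2)>190)&ok&(W[...,2]>zt-.006)&(r<.03)
    Q=W[wh]; 
    if len(Q)>4:
        l=cv2.fitLine(Q[:,:2].astype(np.float32),cv2.DIST_L2,0,.01,.01).ravel(); print("white n",len(Q),"mean",Q.mean(0).round(4),"dir az",np.degrees(np.arctan2(l[1],l[0])).round(1))
    rd=(c[...,0]-np.maximum(c[...,1],c[...,2])>70)&ok&(r<.06)&(abs(W[...,2]-.235)<.01)
    Q=W[rd]; 
    if len(Q)>4:
        l=cv2.fitLine(Q[:,:2].astype(np.float32),cv2.DIST_L2,0,.01,.01).ravel(); print("red n",len(Q),"mean",Q.mean(0).round(4),"dir az",np.degrees(np.arctan2(l[1],l[0])).round(1))
    hd=ok&(abs(W[...,2]-.235)<.004)&(r<.12); Q=W[hd]; print("head z",np.median(Q[:,2]))
    rect=cv2.minAreaRect((Q[:,:2]*1e4).astype(np.float32)); print("head rect",np.array(rect[0])/1e4,np.array(rect[1])/1e4,rect[2])
    nt=ok&(r<.032)&(W[...,2]<zt-.02)&(W[...,2]>zt-.035); Q=W[nt]; print("nut top z",np.median(Q[:,2]).round(4),len(Q))
    nt&=abs(W[...,2]-np.median(Q[:,2]))<.003
    Q=W[nt][:,:2]; best=[]
    for cx in np.arange(axis0[0]-.006,axis0[0]+.006,.001):
      for cy in np.arange(axis0[1]-.006,axis0[1]+.006,.001):
        for a in np.arange(0,60,2):
            ang=np.radians(a+60*np.arange(6)); e=((Q-[cx,cy])@np.stack([np.cos(ang),np.sin(ang)])).max(0)
            best.append((np.abs(np.percentile((Q-[cx,cy])@np.stack([np.cos(ang),np.sin(ang)]),99.5,axis=0)-.023).sum(),cx,cy,a))
    best.sort(); print("hex (resid,cx,cy,flat normal az)",np.round(best[:4],4).tolist())
E
python3 - <<'E'
from meas import *
ana("c_w")
E
```

```text
knob top z 0.504 10086
knob rect ctr [ 0.47571357 -0.11037192] size [0.00962668 0.05239993] 85.99073028564453
red n 30 mean [ 0.444  -0.1369  0.2361] dir az 17.0
head z 0.2356885943381636
head rect [ 0.49058286 -0.12051721] [0.10858453 0.0643213 ] 19.2360897064209
nut top z nan 0
  return _methods._mean(a, axis=axis, dtype=dtype,
  ret = ret.dtype.type(ret / rcount)
Traceback (most recent call last):
  File "meas.py", line 29, in ana
    ang=np.radians(a+60*np.arange(6)); e=((Q-[cx,cy])@np.stack([np.cos(ang),np.sin(ang)])).max(0)
                                         ~~~~~~~~~~~~~~~~~~~~~~~~~~~~~~~~~~~~~~~~~~~~~~~~~~~~~^^^
ValueError: zero-size array to reduction operation maximum which has no identity
```

```bash
sed -i 's/(W\[...,2\]>.290)/(W[...,2]>.290)\&(W[...,2]<.33)/; s/(W\[...,2\]>zt-.006)/(abs(W[...,2]-zt)<.006)/' meas.py; python3 - <<'E'
from meas import *
ana("c_w")
E
```

```text
knob top z 0.3034 838
knob rect ctr [ 0.4749519  -0.12642719] size [0.03849269 0.0230235 ] 57.81995391845703
white n 91 mean [ 0.4737 -0.1349  0.3044] dir az 76.0
red n 30 mean [ 0.444  -0.1369  0.2361] dir az 17.0
head z 0.2356885943381636
head rect [ 0.49058286 -0.12051721] [0.10858453 0.0643213 ] 19.2360897064209
nut top z 0.2742 1131
hex (resid,cx,cy,flat normal az) [[0.0017, 0.476, -0.125, 8.0], [0.0019, 0.476, -0.125, 6.0], [0.002, 0.476, -0.125, 20.0], [0.002, 0.476, -0.125, 10.0]]
```

Screw axis is about (.476, -.125). The nose points to about -103° azimuth and the mark to about -161°, so roughly 1.0 rad clockwise is needed. Nut top is at z≈.274. I'll descend over the knob with the jaws across the bar.

Emit:
play_rows:
  motion:
    - [[0.001,-0.003,-0.1],[0,0,-0.11]]
    - [[0.001,-0.003,-0.2],[0,0,-0.213]]
    - [[0.001,-0.003,-0.27],[0,0,-0.213]]
    - [[0.001,-0.003,-0.32],[0,0,-0.213]]
    - [[0.001,-0.003,-0.345],[0,0,-0.213]]
    - [[0.001,-0.003,-0.345],[0,0,-0.213]]
    - [[0.001,-0.003,-0.345],[0,0,-0.213]]

```text
time: 9.12
tool_pos: [0.4763, -0.1244, 0.2827]
tcp_rot: [-1.563, 0.18, -0.188]
wrist_force: [-0.5, -0.4, 0.4]
width: 1.001
```

```bash
python3 - <<'E'
from h import *
rec()
look("wrist","d_w",["knob","red_mark"])
E
```

```text
t 9.12 q [-3.060e-01 -1.200e-01  1.920e+00  1.000e-03  1.337e+00 -7.200e-02] p [ 0.4763 -0.1244  0.2827] rv [-1.563  0.18  -0.188]
[[0.973, 0.005, 0.233], [-0.233, -0.001, 0.973], [0.005, -1.0, 0.0]] F [-0.54 -0.37  0.39] M [ 0.02  -0.026  0.015] w 1.001
wrist knob 0.8 [ 0.4749 -0.1217  0.2934] px [274. 277.]
wrist red_mark 0.6 [ 0.4378 -0.1393  0.2313] px [230. 263.]
```

View pics/d_w.png

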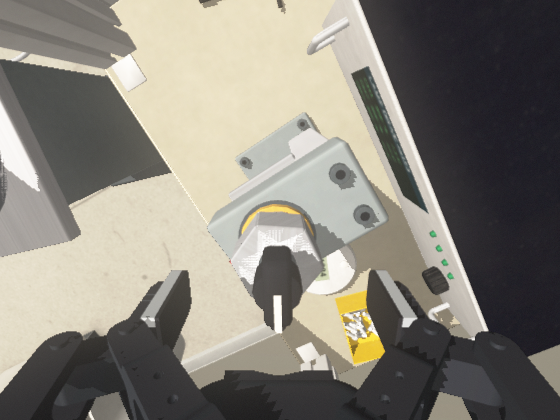

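Emit:
play_rows:
  motion:
    - [[0,0,0],[0,0,0]]
    - [[0,0,0],[0,0,0]]
    - [[0,0,0],[0,0,0]]
    - [[0,0,0],[0,0,0]]
    - [[0,0,0],[0,0,0]]
    - [[0,0,0],[0,0,0]]
  gripper: 1
  squeeze: 60

```text
time: 10.02
tool_pos: [0.4756, -0.1241, 0.2814]
tcp_rot: [-1.563, 0.182, -0.186]
wrist_force: [0.7, -0.5, 1.3]
width: 0.15
```

```bash
python3 - <<'E'
from h import *
rec()
look("wrist","e_w",[],(180,360,180,380),4); ana=None
E
```

```text
t 10.03 q [-3.060e-01 -1.190e-01  1.921e+00  1.000e-03  1.337e+00 -7.200e-02] p [ 0.4756 -0.1241  0.2814] rv [-1.563  0.182 -0.186]
[[0.973, 0.003, 0.232], [-0.232, -0.0, 0.973], [0.003, -1.0, 0.0]] F [ 0.69 -0.48  1.3 ] M [-0.018  0.036  0.23 ] w 0.15
```

View pics/e_w.png

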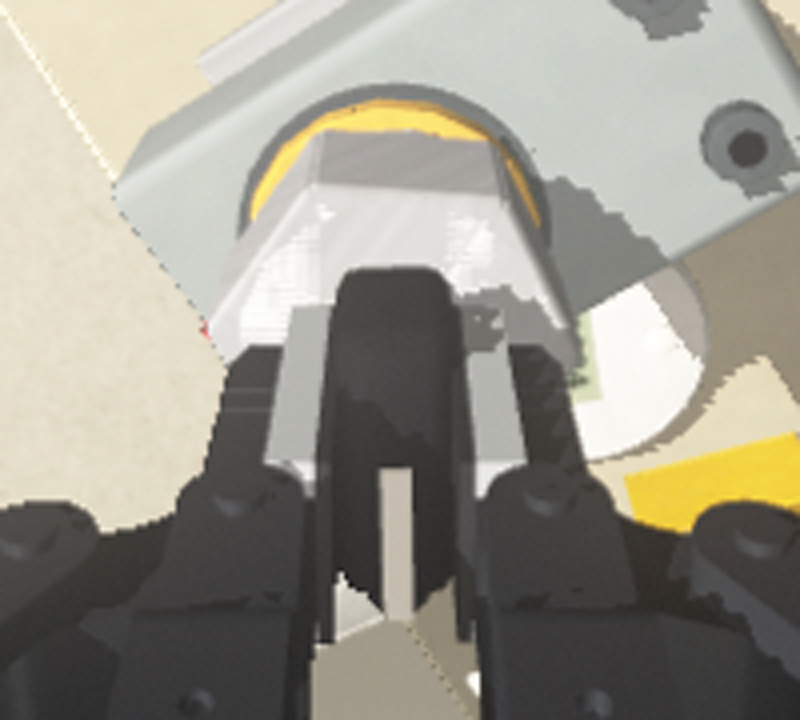

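Emit:
play_rows:
  motion:
    - [[0,0,-0.0005],[0,0,-0.2]]
    - [[0,0,-0.001],[0,0,-0.4]]
    - [[0,0,-0.0015],[0,0,-0.6]]
    - [[0,0,-0.002],[0,0,-0.8]]
    - [[0,0,-0.0025],[0,0,-1.0]]
    - [[0,0,-0.0025],[0,0,-1.0]]
    - [[0,0,-0.0025],[0,0,-1.0]]

```text
time: 10.95
tool_pos: [0.4762, -0.1247, 0.2804]
tcp_rot: [-1.422, 0.79, -0.797]
wrist_force: [4.1, -2.1, -1.7]
width: 0.151
```

```bash
python3 - <<'E'
from h import *
from meas import pts
rec()
look("wrist","f_w",["red_mark","stop_stand"]); look("wrist","f_w2",["red_mark","stop_stand"]);
for f in ("c_w","d_w","e_w","f_w","f_w2"):
    W,im,d=pts(f); r=np.hypot(W[...,0]-.476,W[...,1]+.125); ok=d>0; c=im.astype(int)
    hd=ok&(abs(W[...,2]-.2355)<.003)&(r<.12); Q=W[hd]
    rect=cv2.minAreaRect((Q[:,:2]*1e4).astype(np.float32)); print(f,"head",np.array(rect[0])/1e4,np.array(rect[1])/1e4,rect[2])
    rd=(c[...,0]-np.maximum(c[...,1],c[...,2])>70)&ok&(r<.05)&(abs(W[...,2]-.235)<.01)
    if rd.sum(): print("  red",rd.sum(),W[rd].mean(0).round(4), np.degrees(np.arctan2(*(W[rd].mean(0)[:2]-[.4756,-.1243])[::-1])).round(1))
E
```

```text
t 10.95 q [-0.305 -0.118  1.922 -0.002  1.334  0.713] p [ 0.4762 -0.1247  0.2804] rv [-1.422  0.79  -0.797]
[[0.525, 0.003, 0.851], [-0.851, -0.003, 0.525], [0.004, -1.0, 0.001]] F [ 4.05 -2.06 -1.67] M [-0.376 -0.596 -0.242] w 0.151
wrist stop_stand 0.4 [ 0.4717 -0.1244  0.2641] px [273. 262.]
c_w head [ 0.49127773 -0.11948912] [0.10751909 0.06364674] 19.068464279174805
  red 30 [ 0.4445 -0.1364  0.236 ] -158.7
d_w head [ 0.49054551 -0.11983291] [0.10846383 0.06332164] 19.054113388061523
  red 1 [ 0.4402 -0.1359  0.2364] -161.8
e_w head [ 0.49069512 -0.11973322] [0.1080474  0.06338936] 19.179216384887695
  red 1 [ 0.4404 -0.1357  0.237 ] -162.0
f_w head [ 0.49115254 -0.12030208] [0.10698706 0.0636402 ] 19.237918853759766
f_w2 head [ 0.49123184 -0.1202615 ] [0.1068434  0.06364149] 19.2135066986084
```

View pics/f_w.png

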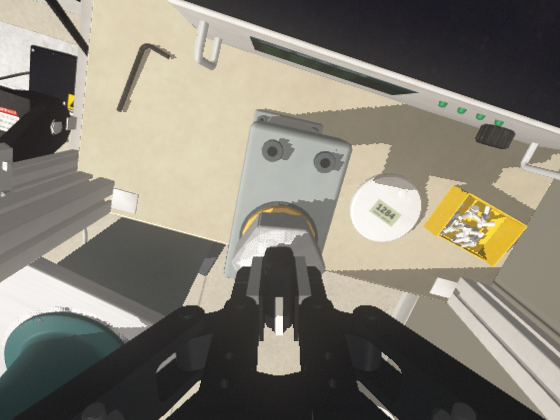

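Emit:
play_rows:
  motion:
    - [[0,0,-0.0003],[0,0,-0.14]]
    - [[0,0,-0.0007],[0,0,-0.279]]
    - [[0,0,-0.0007],[0,0,-0.279]]
    - [[0,0,-0.0007],[0,0,-0.279]]

```text
time: 11.75
tool_pos: [0.4763, -0.1249, 0.2802]
tcp_rot: [-1.35, 0.957, -0.965]
wrist_force: [5.5, -3.3, -1.7]
width: 0.149
```

```bash
python3 - <<'E'
from h import *
s=rec(); R=Ro.from_rotvec(s["tcp_rot"]).as_matrix(); print("nose az",np.degrees(np.arctan2(R[1,0],R[0,0]))-90)
E
```

```text
t 11.75 q [-0.305 -0.118  1.922 -0.003  1.333  0.933] p [ 0.4763 -0.1249  0.2802] rv [-1.35   0.957 -0.965]
[[0.327, 0.003, 0.945], [-0.945, -0.004, 0.327], [0.005, -1.0, 0.002]] F [ 5.48 -3.28 -1.71] M [-0.495 -0.735 -0.27 ] w 0.149
nose az -160.92363436760485
```

Emit:
play_rows:
  motion:
    - [[0,0,0],[0,0,0]]
    - [[0,0,0],[0,0,0]]
    - [[0,0,0],[0,0,0]]
    - [[0,0,0.1],[0,0,0]]
    - [[0,0,0.22],[0,0,0]]
    - [[0,0,0.34],[0,0,0]]
    - [[0,0,0.34],[0,0,0]]
    - [[0,0,0.34],[0,0,0]]
  gripper: 0

```text
time: 12.75
tool_pos: [0.4752, -0.124, 0.4156]
tcp_rot: [-1.349, 0.96, -0.963]
wrist_force: [0.4, 0.3, -1.1]
width: 1.001
```

```bash
python3 - <<'E'
from h import *
from meas import *
s=rec()
look("wrist","g_w",["knob","pointer","red_mark","nut_grip","spacer","jam_nut"],(110,260,180,380),4)
ana("g_w",(.476,-.125))
E
```

```text
t 12.75 q [-0.305 -0.149  1.708 -0.002  1.581  0.934] p [ 0.4752 -0.124   0.4156] rv [-1.349  0.96  -0.963]
[[0.326, 0.001, 0.945], [-0.945, -0.002, 0.326], [0.002, -1.0, 0.0]] F [ 0.37  0.26 -1.07] M [-0.003  0.003  0.051] w 1.001
wrist knob 0.88 [ 0.4745 -0.1265  0.2929] px [280. 203.]
wrist pointer 0.76 [ 0.4555 -0.1383  0.2929] px [285. 226.]
wrist red_mark 0.55 [ 0.4385 -0.14    0.2329] px [280. 220.]
wrist nut_grip 0.63 [ 0.4765 -0.1261  0.2615] px [280. 192.]
wrist jam_nut 0.86 [ 0.4757 -0.1271  0.2454] px [280. 189.]
knob top z 0.3021 853
knob rect ctr [ 0.4747002  -0.12580405] size [0.03875684 0.02287798] 0.6716825366020203
white n 92 mean [ 0.4664 -0.1291  0.303 ] dir az 19.1
head z 0.23559655716642902
head rect [ 0.49086387 -0.12075784] [0.10695527 0.06403684] 19.26786231994629
nut top z 0.2728 1139
hex (resid,cx,cy,flat normal az) [[0.0013, 0.476, -0.126, 8.0], [0.0015, 0.476, -0.126, 6.0], [0.0016, 0.476, -0.126, 10.0], [0.0021, 0.476, -0.126, 18.0]]
```

View pics/g_w.png

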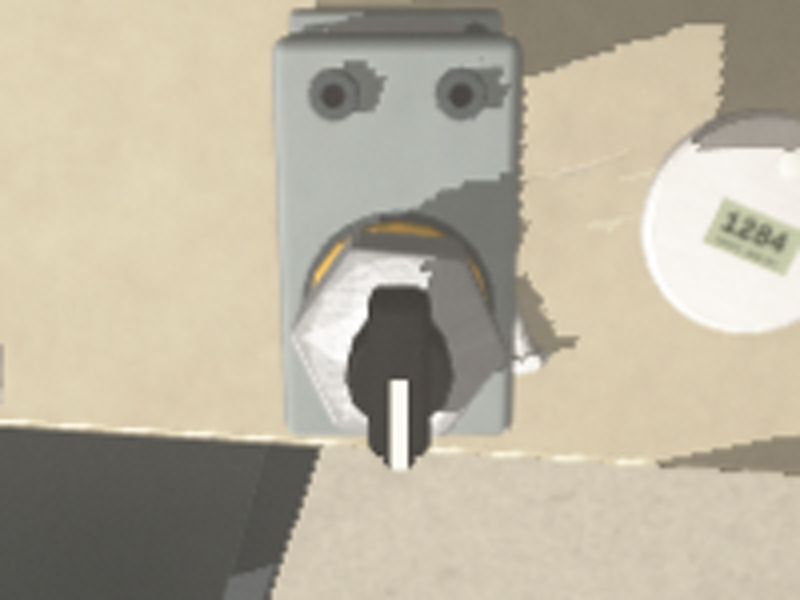

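```bash
cat >> meas.py <<'E'
def hexw(f,ax=(.476,-.1255),zn=.2728):
    W,im,d=pts(f); r=np.hypot(W[...,0]-ax[0],W[...,1]-ax[1]); Q=W[(d>0)&(r<.03)&(abs(W[...,2]-zn)<.0025)][:,:2]
    o=[]
    for a in np.arange(0,60,1):
        ang=np.radians(a+60*np.arange(3)); s=Q@np.stack([np.cos(ang),np.sin(ang)])
        o.append((np.percentile(s,99.7,axis=0)-np.percentile(s,.3,axis=0)))
    o=np.array(o); t=o.sum(1); i=np.argsort(t)[:6]; print(f,len(Q),"best az",i,t[i].round(4)/3, o[i[0]].round(4), "cosfit", np.degrees(np.angle(np.sum(-t*np.exp(1j*np.radians(np.arange(60)*6)))))/6)
E
python3 - <<'E'
from meas import *
hexw("c_w",zn=.2742); hexw("g_w")
E
```

```text
c_w 1106 best az [13 12 14 11 15 10] [0.04543333 0.0455     0.04553333 0.0456     0.04563333 0.0458    ] [0.0458 0.045  0.0455] cosfit 13.308476879110613
g_w 1112 best az [14 13 15 12 16 11] [0.04523333 0.04526667 0.04533333 0.0454     0.04556667 0.04556667] [0.0448 0.0456 0.0452] cosfit 13.704772109153998
```

The pointer is on the mark: white line at 19.1° versus the head's yaw of 19.2°. The nut flats are at about 13.7° + 60k. I'll take the flats at -46.5°, which keeps the jaws well across the bar, and stop short to check.

Emit:
play_rows:
  motion:
    - [[0.0025,-0.003,-0.1],[0,0,0.2]]
    - [[0.0025,-0.003,-0.2],[0,0,0.4]]
    - [[0.0025,-0.003,-0.29],[0,0,0.55]]
    - [[0.0025,-0.003,-0.36],[0,0,0.55]]
    - [[0.0025,-0.003,-0.4],[0,0,0.55]]
    - [[0.0025,-0.003,-0.426],[0,0,0.55]]
    - [[0.0025,-0.003,-0.426],[0,0,0.55]]
    - [[0.0025,-0.003,-0.426],[0,0,0.55]]

```text
time: 14.1
tool_pos: [0.4773, -0.1256, 0.2468]
tcp_rot: [-1.478, 0.627, -0.635]
wrist_force: [0.1, -0.1, -0.2]
width: 0.998
```

```bash
python3 - <<'E'
from h import *
s=rec()
look("wrist","h_w"); look("side","h_s",[],(60,300,180,340),4)
E
```

```text
t 14.1 q [-3.070e-01 -9.700e-02  1.965e+00 -1.000e-03  1.270e+00  5.000e-01] p [ 0.4773 -0.1256  0.2468] rv [-1.478  0.627 -0.635]
[[0.691, 0.004, 0.722], [-0.722, -0.002, 0.691], [0.005, -1.0, 0.001]] F [ 0.09 -0.14 -0.18] M [-0.055 -0.041  0.034] w 0.998
```

View pics/h_w.png

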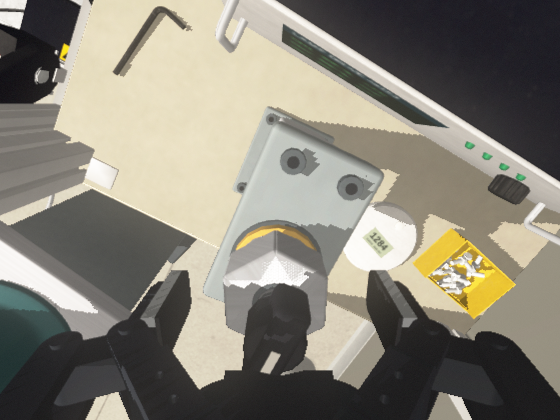

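View pics/h_s.png

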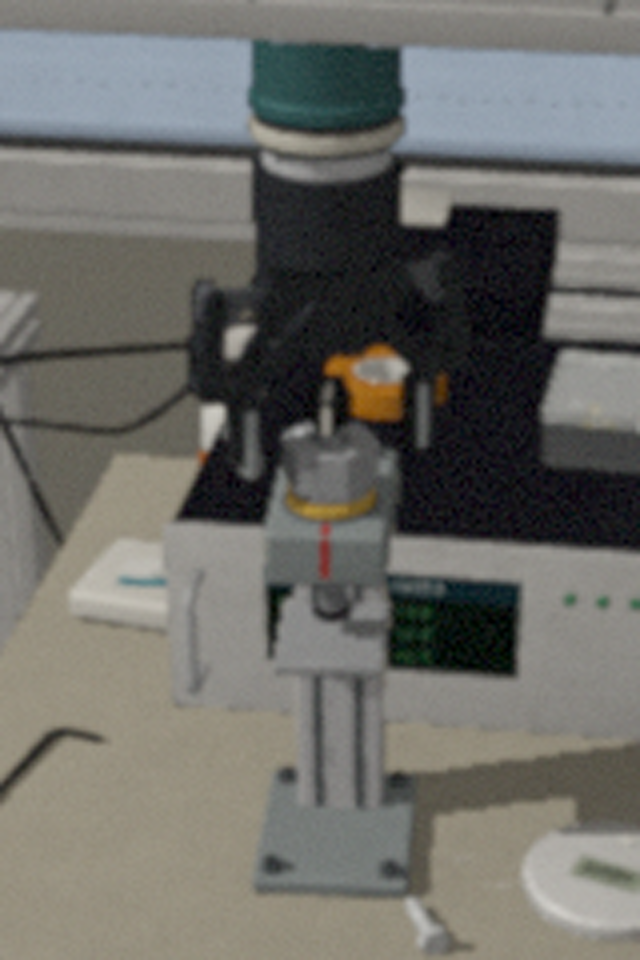

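Side view: white pointer directly above the red mark. The jaws are lined up with two flats, so I'm closing.

Emit:
play_rows:
  motion:
    - [[0,0,0],[0,0,0]]
    - [[0,0,0],[0,0,0]]
    - [[0,0,0],[0,0,0]]
    - [[0,0,0],[0,0,0]]
    - [[0,0,0],[0,0,0]]
  gripper: 1
  squeeze: 60

```text
time: 14.82
tool_pos: [0.476, -0.1248, 0.2463]
tcp_rot: [-1.477, 0.63, -0.632]
wrist_force: [-2.8, 2.2, 5.4]
width: 0.527
```

```bash
python3 - <<'E'
from h import *
s=rec()
look("wrist","i_w")
rec()
E
```

```text
t 14.82 q [-0.307 -0.098  1.966 -0.     1.272  0.501] p [ 0.476  -0.1248  0.2463] rv [-1.477  0.63  -0.632]
[[0.691, 0.001, 0.722], [-0.722, -0.001, 0.691], [0.001, -1.0, 0.001]] F [-2.84  2.16  5.44] M [ 0.422  0.661 -0.049] w 0.527
t 14.88 q [-0.307 -0.098  1.966 -0.     1.272  0.501] p [ 0.476  -0.1248  0.2463] rv [-1.477  0.63  -0.632]
[[0.691, 0.001, 0.722], [-0.722, -0.001, 0.691], [0.001, -1.0, 0.001]] F [-3.08  2.38  7.02] M [ 0.458  0.627 -0.062] w 0.526
```

View pics/i_w.png

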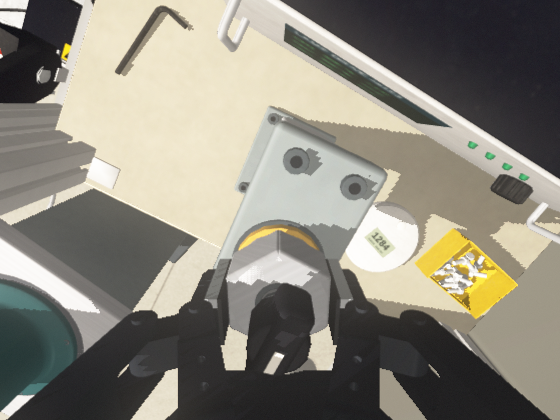

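Emit:
play_rows:
  motion:
    - [[0,0,-0.0005],[0,0,-0.2]]
    - [[0,0,-0.001],[0,0,-0.4]]
    - [[0,0,-0.0015],[0,0,-0.6]]
    - [[0,0,-0.002],[0,0,-0.8]]
    - [[0,0,-0.0025],[0,0,-1.0]]
    - [[0,0,-0.0025],[0,0,-1.0]]
    - [[0,0,-0.0025],[0,0,-1.0]]

```text
time: 15.75
tool_pos: [0.4762, -0.1253, 0.2453]
tcp_rot: [-1.202, 1.222, -1.226]
wrist_force: [-4.5, 0.6, 6.0]
width: 0.528
```

```bash
cat >> h.py <<'E'
def mom(n=5):
    M=[];F=[]
    for i in range(n):
        s=bot.read_state(); M.append(s["torque"]);F.append(s["wrist_force"])
        if i<n-1: cams.read_camera("top")
    R=Ro.from_rotvec(s["tcp_rot"]).as_matrix()
    print("t",round(s["time"],2),"Mz",np.round([m[2] for m in M],3),"mean",np.mean(M,0).round(3),"F",np.mean(F,0).round(1),"p",s["tool_pos"].round(4),"jaw az",np.degrees(np.arctan2(R[1,0],R[0,0])).round(2),"w",round(s["width"],3))
E
python3 - <<'E'
from h import *
mom()
look("wrist","j_w",[],(200,420,160,400),3)
E
```

```text
t 15.95 Mz [-0.037 -0.104 -0.075 -0.082 -0.073] mean [ 0.232  0.576 -0.074] F [-3.7  1.2  5.8] p [ 0.4762 -0.1253  0.2453] jaw az -91.12 w 0.531
```

View pics/j_w.png

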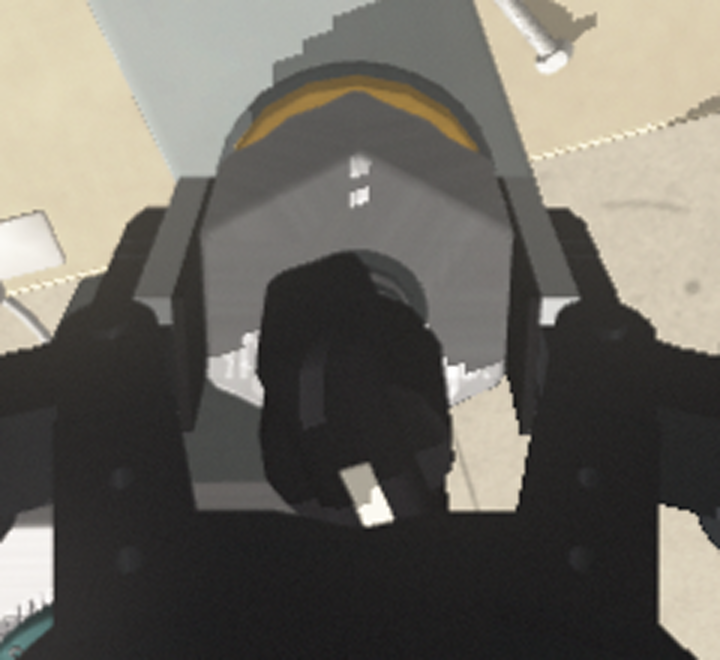

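Emit:
play_rows:
  motion:
    - [[0,0,-0.0005],[0,0,-0.2]]
    - [[0,0,-0.001],[0,0,-0.38]]
    - [[0,0,-0.001],[0,0,-0.38]]

```text
time: 16.38
tool_pos: [0.4762, -0.1255, 0.2449]
tcp_rot: [-1.044, 1.439, -1.443]
wrist_force: [-3.2, 1.6, 4.9]
width: 0.528
```

```bash
python3 -c "
from h import *
mom(2)"
```

```text
t 16.43 Mz [-0.009 -0.068] mean [ 0.112  0.621 -0.038] F [-3.4  0.9  5.5] p [ 0.4762 -0.1256  0.2449] jaw az -108.23 w 0.524
```

Emit:
play_rows:
  motion:
    - [[0,0,-0.0002],[0,0,-0.1]]
    - [[0,0,-0.0002],[0,0,-0.1]]

```text
time: 16.68
tool_pos: [0.4761, -0.1256, 0.2448]
tcp_rot: [-0.997, 1.494, -1.498]
wrist_force: [-3.3, -0.1, 4.7]
width: 0.52
```

```bash
python3 -c "
from h import *
mom(2)"
```

```text
t 16.73 Mz [-0.038 -0.06 ] mean [ 0.095  0.575 -0.049] F [-3.2 -0.2  5.1] p [ 0.4762 -0.1256  0.2448] jaw az -112.72 w 0.528
```

Emit:
play_rows:
  motion:
    - [[0,0,-0.0002],[0,0,-0.1]]
    - [[0,0,-0.0002],[0,0,-0.1]]

```text
time: 16.98
tool_pos: [0.4761, -0.1257, 0.2447]
tcp_rot: [-0.948, 1.549, -1.553]
wrist_force: [-4.1, -0.8, 5.0]
width: 0.523
```

```bash
python3 -c "
from h import *
mom(2)"
```

```text
t 17.02 Mz [-0.045 -0.05 ] mean [ 0.044  0.6   -0.048] F [-4.4 -0.6  5.3] p [ 0.4761 -0.1256  0.2447] jaw az -117.22 w 0.527
```

Emit:
play_rows:
  motion:
    - [[0,0,-0.0002],[0,0,-0.1]]
    - [[0,0,-0.0002],[0,0,-0.1]]

```text
time: 17.27
tool_pos: [0.4761, -0.1257, 0.2446]
tcp_rot: [-0.897, 1.604, -1.607]
wrist_force: [-3.9, -0.1, 4.7]
width: 0.529
```

```bash
python3 -c "
from h import *
mom(2)"
```

```text
t 17.32 Mz [-0.02  -0.006] mean [-0.004  0.546 -0.013] F [-3.4 -0.3  5.1] p [ 0.4761 -0.1257  0.2446] jaw az -121.72 w 0.524
```

Emit:
play_rows:
  motion:
    - [[0,0,-0.0002],[0,0,-0.1]]
    - [[0,0,-0.0002],[0,0,-0.1]]

```text
time: 17.58
tool_pos: [0.4761, -0.1257, 0.2446]
tcp_rot: [-0.844, 1.657, -1.661]
wrist_force: [-4.0, -0.1, 4.6]
width: 0.527
```

```bash
python3 -c "
from h import *
mom(2)"
```

```text
t 17.62 Mz [-0.008 -0.019] mean [-0.007  0.599 -0.013] F [-3.7 -0.1  5. ] p [ 0.4761 -0.1257  0.2445] jaw az -126.22 w 0.527
```

Emit:
play_rows:
  motion:
    - [[0,0,-0.0002],[0,0,-0.1]]
    - [[0,0,-0.0002],[0,0,-0.1]]

```text
time: 17.88
tool_pos: [0.476, -0.1258, 0.2444]
tcp_rot: [-0.788, 1.71, -1.714]
wrist_force: [-4.2, -1.5, 5.1]
width: 0.531
```

```bash
python3 -c "
from h import *
mom(2)
look('side','k_s',[],(120,220,220,320),5)"
```

```text
t 17.93 Mz [-0.008 -0.04 ] mean [-0.03   0.595 -0.024] F [-4.7 -1.1  5. ] p [ 0.476  -0.1258  0.2444] jaw az -130.73 w 0.524
```

View pics/k_s.png

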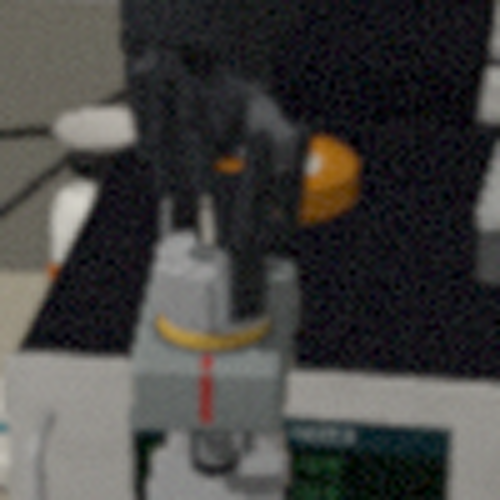

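Emit:
play_rows:
  motion:
    - [[0,0,0],[0,0,0]]
    - [[0,0,0],[0,0,0]]
    - [[0,0,0],[0,0,0]]
    - [[0,0,0],[0,0,0.23]]
    - [[0,0,0],[0,0,0.46]]
    - [[0,0,0],[0,0,0.69]]
    - [[0,0,0],[0,0,0.9]]
  gripper: 0

```text
time: 18.85
tool_pos: [0.4765, -0.1253, 0.2436]
tcp_rot: [-1.211, 1.208, -1.211]
wrist_force: [-0.4, -0.1, 0.3]
width: 1.003
```

Emit:
play_rows:
  motion:
    - [[0,0,0],[0,0,0.23]]
    - [[0,0,0],[0,0,0.46]]
    - [[0,0,0],[0,0,0.69]]
    - [[0,0,0],[0,0,0.9]]

```text
time: 19.35
tool_pos: [0.4765, -0.1253, 0.2436]
tcp_rot: [-1.464, 0.673, -0.677]
wrist_force: [0.4, 0.7, -0.3]
width: 0.998
```

Emit:
play_rows:
  motion:
    - [[0,0,0],[0,0,0.23]]
    - [[0,0,0],[0,0,0.46]]
    - [[0,0,0],[0,0,0.69]]
    - [[0,0,0],[0,0,0.867]]
    - [[0,0,0],[0,0,0.867]]

```text
time: 19.98
tool_pos: [0.4765, -0.1253, 0.2437]
tcp_rot: [-1.565, 0.147, -0.152]
wrist_force: [-0.4, 0.0, -0.2]
width: 1.0
```

```bash
python3 -c "
from h import *
mom(3)
look('wrist','l_w')"
```

```text
t 20.07 Mz [0.025 0.037 0.065] mean [-0.017  0.023  0.043] F [-0.4  0.2  0.1] p [ 0.4765 -0.1253  0.2437] jaw az -10.97 w 1.004
```

View pics/l_w.png

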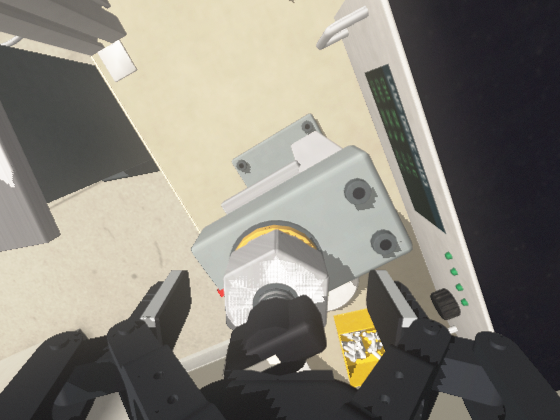

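Emit:
play_rows:
  motion:
    - [[0,0,0],[0,0,0]]
    - [[0,0,0],[0,0,0]]
    - [[0,0,0],[0,0,0]]
    - [[0,0,0],[0,0,0]]
    - [[0,0,-0.0002],[0,0,-0.1]]
    - [[0,0,-0.0002],[0,0,-0.1]]
  gripper: 1

```text
time: 20.88
tool_pos: [0.4755, -0.1251, 0.2442]
tcp_rot: [-1.56, 0.21, -0.211]
wrist_force: [-4.0, 0.5, 5.2]
width: 0.525
```

```bash
python3 -c "
from h import *
mom(3)"
```

```text
t 20.98 Mz [-0.061 -0.038 -0.077] mean [ 0.202  0.851 -0.059] F [-4.7  0.4  5.8] p [ 0.4755 -0.1252  0.2442] jaw az -15.36 w 0.53
```

Emit:
play_rows:
  motion:
    - [[0,0,-0.0002],[0,0,-0.1]]
    - [[0,0,-0.0002],[0,0,-0.1]]

```text
time: 21.22
tool_pos: [0.4755, -0.1251, 0.2441]
tcp_rot: [-1.554, 0.271, -0.273]
wrist_force: [-5.2, 1.1, 5.7]
width: 0.527
```

```bash
python3 -c "
from h import *
mom(2)"
```

```text
t 21.27 Mz [-0.033  0.012] mean [ 0.223  0.92  -0.011] F [-5.   1.4  5.9] p [ 0.4755 -0.1252  0.2441] jaw az -19.84 w 0.53
```

Emit:
play_rows:
  motion:
    - [[0,0,-0.0002],[0,0,-0.1]]
    - [[0,0,-0.0002],[0,0,-0.1]]

```text
time: 21.52
tool_pos: [0.4755, -0.1251, 0.244]
tcp_rot: [-1.545, 0.333, -0.334]
wrist_force: [-6.2, 1.2, 3.9]
width: 0.529
```

```bash
python3 -c "
from h import *
mom(2)"
```

```text
t 21.57 Mz [-0.067 -0.045] mean [ 0.219  0.933 -0.056] F [-5.8  1.3  4.6] p [ 0.4755 -0.1252  0.244 ] jaw az -24.33 w 0.531
```

Emit:
play_rows:
  motion:
    - [[0,0,-0.0002],[0,0,-0.1]]
    - [[0,0,-0.0002],[0,0,-0.1]]

```text
time: 21.82
tool_pos: [0.4755, -0.1252, 0.2439]
tcp_rot: [-1.535, 0.394, -0.396]
wrist_force: [-4.8, 0.4, 5.3]
width: 0.529
```

```bash
python3 -c "
from h import *
mom(2)"
```

```text
t 21.88 Mz [-0.062 -0.03 ] mean [ 0.214  0.863 -0.046] F [-5.2  0.6  5.3] p [ 0.4755 -0.1251  0.2439] jaw az -28.84 w 0.526
```

Emit:
play_rows:
  motion:
    - [[0,0,-0.0002],[0,0,-0.1]]
    - [[0,0,-0.0002],[0,0,-0.1]]

```text
time: 22.12
tool_pos: [0.4755, -0.1252, 0.2438]
tcp_rot: [-1.523, 0.456, -0.457]
wrist_force: [-5.2, 0.3, 5.2]
width: 0.532
```

```bash
python3 -c "
from h import *
mom(2)"
```

```text
t 22.18 Mz [-0.151 -0.055] mean [ 0.161  0.89  -0.103] F [-5.3  0.8  4.8] p [ 0.4755 -0.1252  0.2438] jaw az -33.34 w 0.529
```

Total is about 107°.

Emit:
play_rows:
  motion:
    - [[0,0,-0.0002],[0,0,-0.1]]
    - [[0,0,-0.0002],[0,0,-0.1]]

```text
time: 22.42
tool_pos: [0.4755, -0.1252, 0.2437]
tcp_rot: [-1.509, 0.517, -0.518]
wrist_force: [-5.1, 0.5, 5.0]
width: 0.524
```

```bash
python3 -c "
from h import *
mom(2)"
```

```text
t 22.48 Mz [-0.047 -0.047] mean [ 0.213  0.857 -0.047] F [-4.9  0.8  5.3] p [ 0.4755 -0.1252  0.2437] jaw az -37.83 w 0.525
```

Emit:
play_rows:
  motion:
    - [[0,0,-0.0002],[0,0,-0.1]]
    - [[0,0,-0.0002],[0,0,-0.1]]

```text
time: 22.72
tool_pos: [0.4755, -0.1252, 0.2436]
tcp_rot: [-1.493, 0.577, -0.579]
wrist_force: [-6.5, 0.7, 5.1]
width: 0.524
```

```bash
python3 -c "
from h import *
mom(2)"
```

```text
t 22.77 Mz [-0.032 -0.091] mean [ 0.19   0.858 -0.062] F [-6.5  0.7  4.9] p [ 0.4755 -0.1252  0.2436] jaw az -42.31 w 0.526
```

Emit:
play_rows:
  motion:
    - [[0,0,-0.0002],[0,0,-0.1]]
    - [[0,0,-0.0002],[0,0,-0.1]]

```text
time: 23.02
tool_pos: [0.4755, -0.1252, 0.2435]
tcp_rot: [-1.476, 0.638, -0.639]
wrist_force: [-4.9, 1.3, 5.5]
width: 0.525
```

```bash
python3 -c "
from h import *
mom(2)"
```

```text
t 23.07 Mz [-0.04  -0.064] mean [ 0.225  0.889 -0.052] F [-4.8  0.8  4.9] p [ 0.4755 -0.1252  0.2435] jaw az -46.81 w 0.527
```

Emit:
play_rows:
  motion:
    - [[0,0,-0.0002],[0,0,-0.1]]
    - [[0,0,-0.0002],[0,0,-0.1]]

```text
time: 23.32
tool_pos: [0.4755, -0.1252, 0.2434]
tcp_rot: [-1.457, 0.699, -0.7]
wrist_force: [-5.5, 0.8, 4.1]
width: 0.523
```

```bash
python3 -c "
from h import *
mom(2)"
```

```text
t 23.38 Mz [-0.06  -0.057] mean [ 0.223  0.912 -0.059] F [-4.7  0.7  4.6] p [ 0.4755 -0.1252  0.2434] jaw az -51.31 w 0.526
```

Emit:
play_rows:
  motion:
    - [[0,0,-0.0002],[0,0,-0.1]]
    - [[0,0,-0.0002],[0,0,-0.1]]

```text
time: 23.62
tool_pos: [0.4756, -0.1252, 0.2433]
tcp_rot: [-1.435, 0.759, -0.761]
wrist_force: [-6.2, 0.3, 5.6]
width: 0.528
```

```bash
python3 -c "
from h import *
mom(2)"
```

```text
t 23.68 Mz [-0.087 -0.064] mean [ 0.237  0.872 -0.076] F [-5.5  0.4  5.1] p [ 0.4755 -0.1252  0.2433] jaw az -55.81 w 0.53
```

Emit:
play_rows:
  motion:
    - [[0,0,-0.0002],[0,0,-0.1]]
    - [[0,0,-0.0002],[0,0,-0.1]]

```text
time: 23.92
tool_pos: [0.4756, -0.1252, 0.2433]
tcp_rot: [-1.412, 0.82, -0.821]
wrist_force: [-5.4, 0.9, 5.0]
width: 0.528
```

```bash
python3 -c "
from h import *
mom(2)"
```

```text
t 23.98 Mz [-0.105 -0.08 ] mean [ 0.209  0.859 -0.092] F [-5.2  0.9  5.2] p [ 0.4756 -0.1252  0.2433] jaw az -60.31 w 0.528
```

Emit:
play_rows:
  motion:
    - [[0,0,-0.0002],[0,0,-0.1]]
    - [[0,0,-0.0002],[0,0,-0.1]]

```text
time: 24.22
tool_pos: [0.4756, -0.1252, 0.2432]
tcp_rot: [-1.387, 0.88, -0.881]
wrist_force: [-5.6, 1.2, 5.4]
width: 0.529
```

```bash
python3 -c "
from h import *
mom(3)"
```

```text
t 24.32 Mz [-0.07  -0.127 -0.111] mean [ 0.2    0.862 -0.103] F [-6.   0.8  4.8] p [ 0.4756 -0.1252  0.2432] jaw az -64.81 w 0.524
```

Emit:
play_rows:
  motion:
    - [[0,0,-0.0002],[0,0,-0.1]]
    - [[0,0,-0.0002],[0,0,-0.1]]

```text
time: 24.58
tool_pos: [0.4756, -0.1252, 0.2432]
tcp_rot: [-1.361, 0.939, -0.941]
wrist_force: [-5.2, 1.0, 5.2]
width: 0.53
```

```bash
python3 -c "
from h import *
mom(3)"
```

```text
t 24.68 Mz [-0.093 -0.136 -0.132] mean [ 0.216  0.891 -0.12 ] F [-5.4  0.9  5.2] p [ 0.4756 -0.1252  0.2432] jaw az -69.32 w 0.522
```

Emit:
play_rows:
  motion:
    - [[0,0,0],[0,0,-0.1]]
    - [[0,0,0],[0,0,-0.1]]

```text
time: 24.92
tool_pos: [0.4756, -0.1252, 0.2431]
tcp_rot: [-1.332, 0.999, -1.0]
wrist_force: [-5.4, 1.7, 3.8]
width: 0.525
```

```bash
python3 -c "
from h import *
mom(4)"
```

```text
t 25.07 Mz [-0.103 -0.146 -0.092 -0.115] mean [ 0.177  0.858 -0.114] F [-5.5  1.1  4.7] p [ 0.4756 -0.1252  0.2431] jaw az -73.82 w 0.526
```

Emit:
play_rows:
  motion:
    - [[0,0,0],[0,0,-0.1]]
    - [[0,0,0],[0,0,-0.1]]

```text
time: 25.32
tool_pos: [0.4756, -0.1252, 0.2431]
tcp_rot: [-1.301, 1.058, -1.059]
wrist_force: [-5.9, 0.8, 4.8]
width: 0.528
```

```bash
python3 -c "
from h import *
mom(4)"
```

```text
t 25.48 Mz [-0.18  -0.194 -0.155 -0.192] mean [ 0.181  0.836 -0.18 ] F [-5.3  0.5  5. ] p [ 0.4756 -0.1252  0.243 ] jaw az -78.32 w 0.528
```

Emit:
play_rows:
  motion:
    - [[0,0,0],[0,0,-0.1]]
    - [[0,0,0],[0,0,-0.1]]

```text
time: 25.72
tool_pos: [0.4756, -0.1253, 0.243]
tcp_rot: [-1.268, 1.117, -1.118]
wrist_force: [-4.6, 0.7, 5.3]
width: 0.532
```

```bash
python3 -c "
from h import *
mom(4)
look('wrist','m_w',[],(200,420,160,400),3)"
```

```text
t 25.88 Mz [-0.171 -0.214 -0.176 -0.197] mean [ 0.194  0.829 -0.19 ] F [-5.5  0.   4.6] p [ 0.4756 -0.1252  0.243 ] jaw az -82.82 w 0.527
```

View pics/m_w.png

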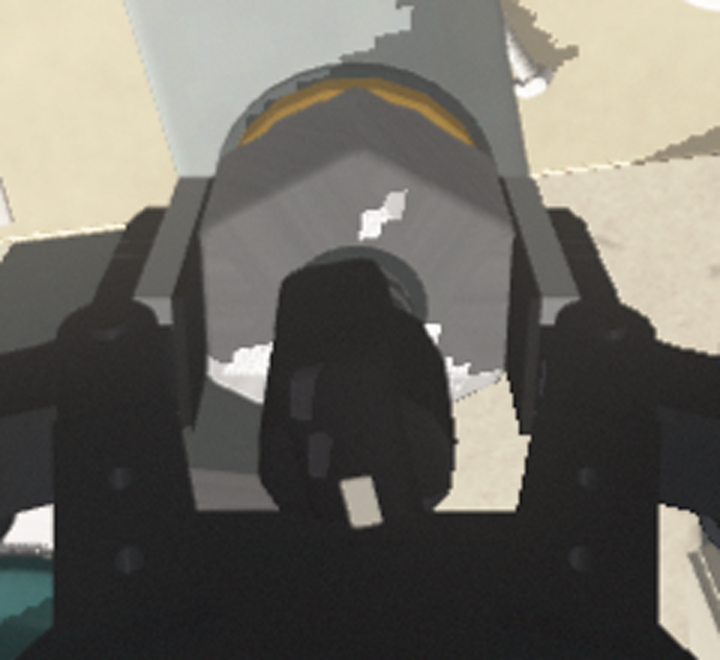

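Emit:
play_rows:
  motion:
    - [[0,0,0],[0,0,-0.1]]
    - [[0,0,0],[0,0,-0.1]]

```text
time: 26.18
tool_pos: [0.4756, -0.1252, 0.243]
tcp_rot: [-1.233, 1.175, -1.176]
wrist_force: [-5.2, 0.2, 4.8]
width: 0.529
```

```bash
python3 -c "
from h import *
mom(4)"
```

```text
t 26.32 Mz [-0.191 -0.196 -0.181 -0.176] mean [ 0.187  0.786 -0.186] F [-5.1  0.4  4.6] p [ 0.4756 -0.1253  0.243 ] jaw az -87.32 w 0.526
```

Emit:
play_rows:
  motion:
    - [[0,0,0],[0,0,-0.1]]
    - [[0,0,0],[0,0,-0.1]]

```text
time: 26.58
tool_pos: [0.4756, -0.1252, 0.2429]
tcp_rot: [-1.197, 1.233, -1.234]
wrist_force: [-5.0, 0.4, 3.7]
width: 0.53
```

```bash
python3 -c "
from h import *
mom(4)"
```

```text
t 26.73 Mz [-0.183 -0.198 -0.168 -0.146] mean [ 0.161  0.817 -0.174] F [-5.   0.9  4.2] p [ 0.4756 -0.1253  0.2429] jaw az -91.79 w 0.527
```

Emit:
play_rows:
  motion:
    - [[0,0,-0.0005],[0,0,-0.1]]
    - [[0,0,-0.0005],[0,0,-0.1]]

```text
time: 26.98
tool_pos: [0.4756, -0.1253, 0.2429]
tcp_rot: [-1.158, 1.29, -1.291]
wrist_force: [-5.5, 0.2, 4.8]
width: 0.53
```

```bash
python3 -c "
from h import *
mom(3)"
```

```text
t 27.07 Mz [-0.155 -0.091 -0.097] mean [ 0.163  0.848 -0.114] F [-5.7  1.1  5.3] p [ 0.4756 -0.1253  0.2429] jaw az -96.29 w 0.528
```

Emit:
play_rows:
  motion:
    - [[0,0,-0.0005],[0,0,-0.1]]
    - [[0,0,-0.0005],[0,0,-0.1]]

```text
time: 27.32
tool_pos: [0.4756, -0.1253, 0.2428]
tcp_rot: [-1.117, 1.347, -1.348]
wrist_force: [-6.4, -0.3, 5.9]
width: 0.526
```

```bash
python3 -c "
from h import *
mom(4)
look('wrist','n_w',[],(200,420,160,400),3)"
```

```text
t 27.48 Mz [-0.264 -0.277 -0.258 -0.202] mean [ 0.199  0.879 -0.25 ] F [-5.8  0.   5.9] p [ 0.4756 -0.1253  0.2428] jaw az -100.8 w 0.524
```

View pics/n_w.png

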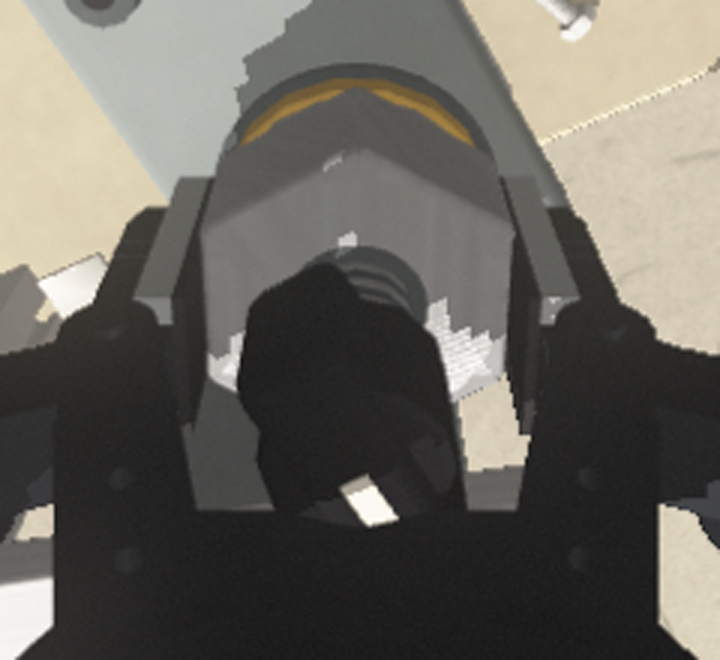

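Emit:
play_rows:
  motion:
    - [[0,0,-0.0001],[0,0,-0.06]]
    - [[0,0,-0.0001],[0,0,-0.06]]

```text
time: 27.78
tool_pos: [0.4756, -0.1253, 0.2428]
tcp_rot: [-1.092, 1.381, -1.382]
wrist_force: [-6.0, -0.1, 5.1]
width: 0.524
```

```bash
python3 -c "
from h import *
mom(4)"
```

```text
t 27.93 Mz [-0.201 -0.099 -0.127 -0.208] mean [ 0.212  0.899 -0.159] F [-6.2  0.2  5.4] p [ 0.4756 -0.1253  0.2428] jaw az -103.49 w 0.528
```

Emit:
play_rows:
  motion:
    - [[0,0,-0.0001],[0,0,-0.06]]
    - [[0,0,-0.0001],[0,0,-0.06]]

```text
time: 28.18
tool_pos: [0.4756, -0.1253, 0.2428]
tcp_rot: [-1.065, 1.415, -1.416]
wrist_force: [-5.9, 1.1, 6.2]
width: 0.527
```

```bash
python3 -c "
from h import *
mom(4)"
```

```text
t 28.32 Mz [-0.242 -0.243 -0.264 -0.242] mean [ 0.17   0.915 -0.248] F [-6.3  0.4  6.1] p [ 0.4756 -0.1253  0.2428] jaw az -106.2 w 0.527
```

Emit:
play_rows:
  motion:
    - [[0,0,-0.0001],[0,0,-0.06]]
    - [[0,0,-0.0001],[0,0,-0.06]]

```text
time: 28.58
tool_pos: [0.4756, -0.1253, 0.2427]
tcp_rot: [-1.038, 1.448, -1.449]
wrist_force: [-5.4, 0.8, 7.0]
width: 0.525
```

```bash
python3 -c "
from h import *
mom(4)"
```

```text
t 28.73 Mz [-0.226 -0.216 -0.22  -0.237] mean [ 0.182  0.914 -0.225] F [-5.8  0.6  6.3] p [ 0.4756 -0.1253  0.2428] jaw az -108.9 w 0.526
```

Emit:
play_rows:
  motion:
    - [[0,0,-0.0002],[0,0,-0.1]]
    - [[0,0,-0.0002],[0,0,-0.1]]

```text
time: 28.98
tool_pos: [0.4756, -0.1253, 0.2427]
tcp_rot: [-0.991, 1.504, -1.505]
wrist_force: [-6.7, 0.2, 6.5]
width: 0.528
```

```bash
python3 -c "
from h import *
mom(4)"
```

```text
t 29.12 Mz [-0.264 -0.268 -0.248 -0.264] mean [ 0.154  0.917 -0.261] F [-6.1  0.2  6.1] p [ 0.4756 -0.1253  0.2427] jaw az -113.4 w 0.529
```

Emit:
play_rows:
  motion:
    - [[0,0,-0.0002],[0,0,-0.1]]
    - [[0,0,-0.0002],[0,0,-0.1]]

```text
time: 29.38
tool_pos: [0.4756, -0.1253, 0.2427]
tcp_rot: [-0.941, 1.559, -1.56]
wrist_force: [-6.0, -0.1, 5.7]
width: 0.526
```

```bash
python3 -c "
from h import *
mom(4)
look('side','o_s',[],(120,220,220,320),5)"
```

```text
t 29.52 Mz [-0.355 -0.33  -0.289 -0.332] mean [ 0.17   0.931 -0.326] F [-6.2  0.2  6.1] p [ 0.4756 -0.1253  0.2427] jaw az -117.91 w 0.526
```

View pics/o_s.png

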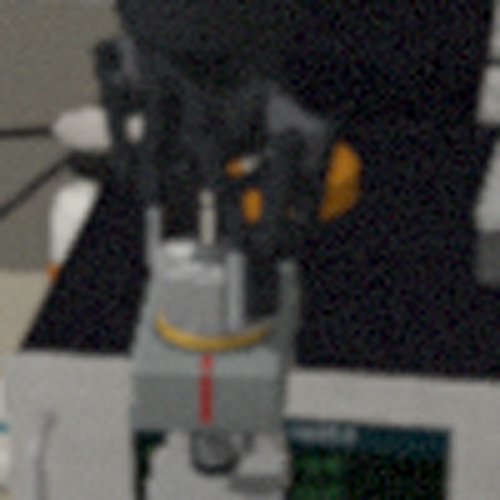

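Emit:
play_rows:
  motion:
    - [[0,0,-0.0002],[0,0,-0.1]]
    - [[0,0,-0.0002],[0,0,-0.1]]

```text
time: 29.82
tool_pos: [0.4756, -0.1253, 0.2426]
tcp_rot: [-0.89, 1.613, -1.614]
wrist_force: [-6.8, 1.4, 6.6]
width: 0.527
```

```bash
python3 -c "
from h import *
mom(6)"
```

```text
t 30.07 Mz [-0.203 -0.244 -0.221 -0.222 -0.185 -0.18 ] mean [ 0.172  0.961 -0.209] F [-6.5  0.6  6.7] p [ 0.4756 -0.1254  0.2427] jaw az -122.4 w 0.526
```

Emit:
play_rows:
  motion:
    - [[0,0,-0.0002],[0,0,-0.1]]
    - [[0,0,-0.0002],[0,0,-0.1]]

```text
time: 30.32
tool_pos: [0.4756, -0.1254, 0.2426]
tcp_rot: [-0.836, 1.666, -1.668]
wrist_force: [-6.1, 0.4, 6.5]
width: 0.527
```

```bash
python3 -c "
from h import *
mom(6)"
```

```text
t 30.57 Mz [-0.307 -0.216 -0.191 -0.207 -0.212 -0.18 ] mean [ 0.155  0.919 -0.219] F [-6.2  0.3  6.8] p [ 0.4756 -0.1254  0.2426] jaw az -126.9 w 0.525
```

Rest readings scatter by about 0.1, but the trend rises slowly from about 2.2 rad, so the clamp is soft. I'll regrip 60° back, with the jaws across the bar, and continue.

Emit:
play_rows:
  motion:
    - [[0,0,0],[0,0,0]]
    - [[0,0,0],[0,0,0]]
    - [[0,0,0],[0,0,0]]
    - [[0,0,0],[0,0,0.23]]
    - [[0,0,0],[0,0,0.46]]
    - [[0,0,0],[0,0,0.69]]
    - [[0,0,0],[0,0,0.9]]
  gripper: 0

```text
time: 31.45
tool_pos: [0.4767, -0.1253, 0.2419]
tcp_rot: [-1.242, 1.157, -1.161]
wrist_force: [-0.2, -1.0, -0.8]
width: 1.004
```

Emit:
play_rows:
  motion:
    - [[0,0,0],[0,0,0.2]]
    - [[0,0,0],[0,0,0.433]]
    - [[0,0,0],[0,0,0.433]]
    - [[0,0,0],[0,0,0.433]]

```text
time: 31.95
tool_pos: [0.4765, -0.1253, 0.2419]
tcp_rot: [-1.373, 0.908, -0.912]
wrist_force: [0.8, -0.1, -0.5]
width: 1.002
```

```bash
python3 -c "
from h import *
mom(4)
look('wrist','p_w'); look('side','p_s',[],(120,220,220,320),5)"
```

```text
t 32.1 Mz [0.031 0.022 0.071 0.025] mean [-0.019  0.032  0.037] F [0.3 0.2 0.1] p [ 0.4765 -0.1253  0.2419] jaw az -67.03 w 0.998
```

View pics/p_w.png

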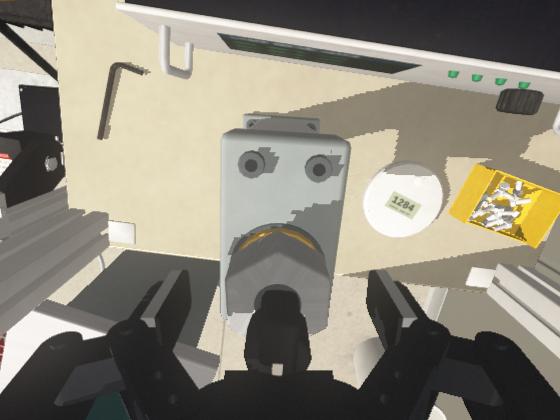

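View pics/p_s.png

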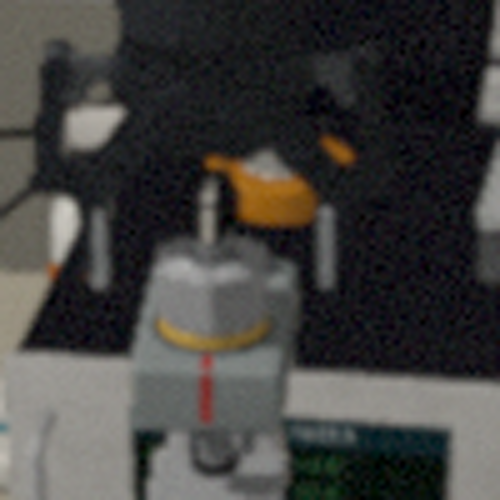

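Emit:
play_rows:
  motion:
    - [[-0.0025,0,0.002],[0,0,0]]
    - [[-0.0025,0,0.002],[0,0,0]]
    - [[-0.0025,0,0.002],[0,0,0]]
    - [[-0.0025,0,0.002],[0,0,0]]
    - [[-0.0025,0,0.002],[0,0,0]]
  gripper: 1

```text
time: 32.83
tool_pos: [0.4755, -0.1253, 0.2431]
tcp_rot: [-1.374, 0.906, -0.91]
wrist_force: [-1.8, 1.2, 4.3]
width: 0.525
```

```bash
python3 -c "
from h import *
mom(4)"
```

```text
t 32.98 Mz [ 0.068 -0.001  0.004  0.039] mean [0.205 0.384 0.027] F [-2.2  0.8  4.5] p [ 0.4755 -0.1253  0.2431] jaw az -66.95 w 0.525
```

Emit:
play_rows:
  motion:
    - [[0,0,0],[0,0,-0.04]]
    - [[0,0,0],[0,0,-0.08]]
    - [[0,0,0],[0,0,-0.12]]

```text
time: 33.35
tool_pos: [0.4754, -0.1253, 0.243]
tcp_rot: [-1.341, 0.978, -0.982]
wrist_force: [-2.0, 0.9, 4.9]
width: 0.526
```

```bash
python3 -c "
from h import *
mom(8)"
```

```text
t 33.7 Mz [ 0.476 -0.135 -0.215 -0.171 -0.172 -0.156 -0.136 -0.163] mean [ 0.156  0.437 -0.084] F [-2.7  0.7  5.1] p [ 0.4754 -0.1253  0.243 ] jaw az -72.4 w 0.525
```

Emit:
play_rows:
  motion:
    - [[0,0,0],[0,0,-0.015]]
    - [[0,0,0],[0,0,-0.03]]

```text
time: 33.95
tool_pos: [0.4754, -0.1253, 0.2431]
tcp_rot: [-1.332, 0.995, -0.999]
wrist_force: [-2.9, 0.1, 5.0]
width: 0.531
```

```bash
python3 -c "
from h import *
print(bot.read_state()['joint_torque'].round(3), bot.read_state()['joint_vel'].round(3))
mom(6)
print(bot.read_state()['joint_torque'].round(3))"
```

```text
[-6.9500e-01 -2.8769e+01 -3.5364e+01  2.6000e-02 -9.7800e-01  4.3700e-01] [-0.     0.002 -0.    -0.001  0.001  0.089]
t 34.2 Mz [0.476 0.251 0.293 0.231 0.265 0.271] mean [0.219 0.425 0.298] F [-2.7  1.1  5.4] p [ 0.4754 -0.1253  0.243 ] jaw az -73.69 w 0.525
[ -0.458 -28.729 -35.376  -0.037  -0.979   0.256]
```

While moving slowly (joint 6 at 0.09 rad/s) the tightening torque reads 0.44–0.48 N·m, and it repeated on a second try. The at-rest values are only leftover friction torque. That is snug, so I'm letting go and checking.

Emit:
play_rows:
  motion:
    - [[0,0,0],[0,0,0]]
    - [[0,0,0],[0,0,0]]
    - [[0,0,0],[0,0,0]]
    - [[0,0,0.1],[0,0,0]]
    - [[0,0,0.22],[0,0,0]]
    - [[0,0,0.34],[0,0,0]]
    - [[0,0,0.42],[0,0,0]]
    - [[0,0,0.42],[0,0,0]]
    - [[0,0,0.42],[0,0,0]]
  gripper: 0

```text
time: 35.33
tool_pos: [0.4752, -0.1253, 0.4096]
tcp_rot: [-1.332, 0.996, -0.998]
wrist_force: [-0.1, 0.1, -0.6]
width: 1.004
```

```bash
python3 - <<'E'
from h import *
from meas import *
rec()
look("wrist","q_w",["knob","pointer","jam_nut"],(110,260,180,380),4)
ana("q_w",(.4755,-.1255)); hexw("q_w",zn=.268)
look("side","q_s",[],(120,220,220,320),5)
E
```

```text
t 35.33 q [-0.307 -0.148  1.718 -0.002  1.571  0.979] p [ 0.4752 -0.1253  0.4096] rv [-1.332  0.996 -0.998]
[[0.281, -0.0, 0.96], [-0.96, -0.002, 0.281], [0.002, -1.0, -0.001]] F [-0.12  0.07 -0.6 ] M [ 0.008 -0.028  0.   ] w 1.004
wrist knob 0.93 [ 0.4757 -0.1255  0.2927] px [278. 203.]
wrist pointer 0.83 [ 0.4548 -0.1343  0.2937] px [281. 227.]
wrist jam_nut 0.64 [ 0.4743 -0.1271  0.2421] px [279. 190.]
knob top z 0.3022 877
knob rect ctr [ 0.47493994 -0.12666915] size [0.03869014 0.02297151] 39.123104095458984
white n 83 mean [ 0.4665 -0.129   0.3031] dir az 18.7
head z 0.23556934673384472
head rect [ 0.49084268 -0.12079929] [0.10806737 0.06400929] 19.24410057067871
nut top z 0.2688 1094
hex (resid,cx,cy,flat normal az) [[0.0022, 0.4765, -0.1255, 38.0], [0.0022, 0.4765, -0.1255, 40.0], [0.0024, 0.4765, -0.1255, 42.0], [0.0025, 0.4765, -0.1265, 52.0]]
q_w 1122 best az [47 48 49 46 45 50] [0.04563333 0.04563333 0.04573333 0.04573333 0.04586667 0.0459    ] [0.0456 0.0457 0.0456] cosfit -13.269101352681036
```

View pics/q_w.png

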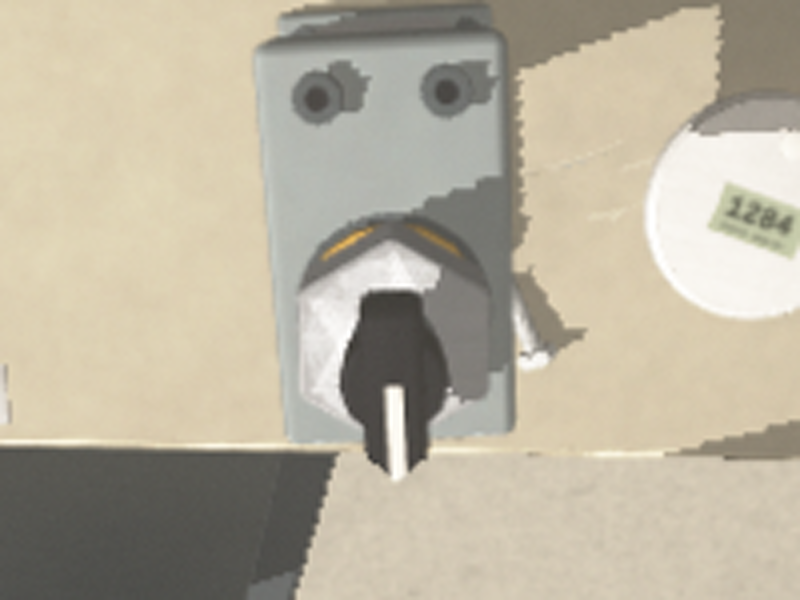

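View pics/q_s.png

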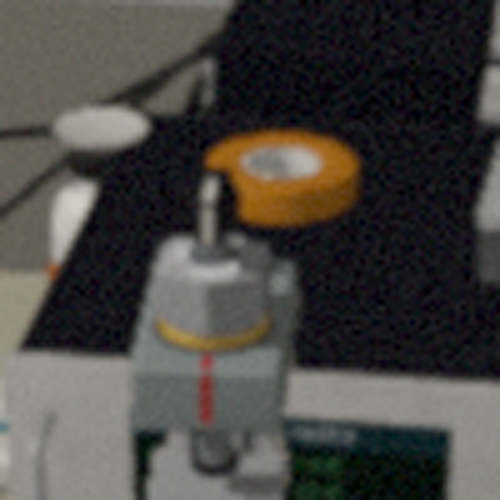

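The pointer is still aligned and the nut is seated. Bystanders look untouched and the gripper is clear, so I'm handing in.

```bash
python3 -c "
from workcell import bot
print(bot.finish_job())"
```

```text
the job is handed in; nothing more can be done
None
```

I turned the knob about 57° clockwise onto the red mark. Then I ran the jam nut down about 207° in three grips and tightened it onto the spacer. The job is handed in, with the clock at about 36 s and the gripper open about 10 cm above the knob.

- **Pointer:** after release, the white line lies at 18.7° and the stand's axis through the mark at 19.2°. The side view shows the pointer directly over the red mark.
- **Nut:** it stayed at the angle where I let it go. Its top is about 4 mm lower than before I ran it down.
- **Tightness:** the torque read about 0.44–0.48 N·m while the nut was turning slowly, and a second try gave the same value. The readings at rest disagreed: -0.34 to +0.3 N·m, changing sign. I took those as leftover friction and went by the turning value. By the given conversion, the clamp force is about 50 to 105 N. The top of that range is above the 40–90 N snug range but below 130 N.
- **Contact point:** the exact angle where the nut met the spacer is unclear. The torque at rest began rising at about 2.2 rad, while the nut's height suggests about 3.1 rad.
- **Bystanders:** the meter was undisturbed in the last wrist view. I last saw the bin and hex key in place during the final regrip. I did not measure their positions.
- **Forces:** the highest wrist force I read was about 10 N, at rest or at the end of a move.

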